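Score a curved fold along a template

ROBOT

A 6-joint arm with a two-finger parallel gripper is mounted at the origin on the work surface. World frame = base frame: x ahead of the robot, y to its left, z up, the work surface at z = 0. Lengths are in m, angles in rad, forces in N, time in s.
With the tool pointing down it reaches from about 0.375 to 0.975 m from the base axis. Payload 3.8 kg.
Tool frame: the origin (TCP) lies at the very end of the fingers, on their centre line; the grasp point (between the pads) lies 19 mm behind it; y points along the fingers, x is the direction in which the jaws open and shut, and the axes are right-handed (so a half turn about y gives the same grasp; the last joint's range is limited). The gripper opens to 85 mm and grips with 20 to 120 N. Pads are 22 mm wide; open, the fingers measure 114 mm over their backs; the gripper's body (76 mm by 85 mm) begins 54 mm behind the grasp point. The pads swing forward as they close: fully open they stand 13 mm farther back than shut.
Start: joints at [-0.037, 0.264, 1.604, -0, 1.274, -0.037], TCP at [0.675, -0, 0.231] pointing down, gripper open.
Joint ranges: [-2.63, 2.63], [-0.94, 2.18], [0.31, 2.57], [-1.31, 4.45], [0, 2.66], [-2.55, 2.55]. Speed limits (rad/s): [2.57, 2.57, 3.14, 3.14, 3.14, 3.14].

INTERFACE

Orientations are given as a rotation vector (axis times angle).
In Python, from workcell import bot, cams gives the robot as it stands.
- The arm moves only by the tool play_rows, never from a script. Its argument "motion" is a list of rows, each a list of 2 entries, a list of its own where there are three numbers: the shift along the world's x, y, z normalised to -1 to 1, where 1 is 400 mm, then the turn, a rotation vector about the world's x, y, z normalised to -1 to 1, where 1 is pi/4 rad. In form: [[[tx, ty, tz], [ax, ay, az]], ...]. A call has 1 to 10 rows; each row is the pose to reach, as a shift and turn from the pose commanded when the call began; what a row does not reach only later rows make up. A row lasts 1/8 s, in which the tool goes at most 62.5 mm and 10.7 degrees, less where a joint would pass 70% of its speed; a pose out of reach is approached as far as the arm can. A call with a number of a shift or a turn outside -1 to 1 is refused whole. A call with a gripper value outside its range is refused whole. "gripper" is the closure, from 0 (fully open) to 1 (shut), set as the call begins (left out, the last holds). The fingers move at their own pace and stop on an object; "squeeze" is the grip in N (left out, the last holds). Time passes only in rows, so rows that repeat a pose let the fingers close. It gives the time, the measured TCP pose, the force and the opening at its end, in the units of the state.
- bot.read_state(): the state, without advancing time (a new reading comes with each control period).
- cams.read_camera(name): name is "scene" or "side" or "wrist"; returns (picture, depth): 420x560x3 uint8, red, green, blue; 420x560 float32, m along the optical axis (not along the pixel's ray), 0 where there is no reading.
- cams.calibration(name): a dict with "mtx" (3x3 intrinsics, pixels), "R" (3x3) and "t" (3): a world point X has camera coordinates R X + t; the wrist camera has in their place "tool_from_camera" (4x4, takes a point from camera to tool coordinates, whose origin is the TCP and whose axes are the tool frame's). Camera axes: x right, y down, z forward; pixel columns grow to the right and rows downward; lengths in m; the calibration is good to about 2 mm. A picture is of the moment at which its call begins: read the wrist's pose just before it. calibration takes no time and is no camera call.
- bot.finish_job(): hands the job in, once; it reports no verdict.
Trained networks look in the newest picture that a camera, given by its name, has taken for a name from the list of things; names that differ only in an ending like _2 or _b are one class to them, and where a whole thing is asked for, a point or a joint stands for the part that bears it (a point fixed in the world has none). Each returns a list of dicts, best first, with "conf" (0 to 1); they miss things now and then, are a little off and sometimes report something else, mostly with a low value. They report only what shows in the picture. A call takes as long as a camera call. They do not tell look-alikes from the thing itself.
- cams.recognise(camera, label): "xyz" ([x, y, z] in m, in the coordinates of the camera as it stood for that picture, good to about 4 mm: the middle of the surface that is visible of it).
- cams.regions_of(camera, label): "mask" (420x560 bool, what is visible of it).
- cams.mark_of(camera, label): "xyz" ([x, y, z] in m, in the coordinates of the camera as it stood for that picture, good to about 4 mm: a listed point, or the origin of a listed thing).
The state is a dict: "time": time; "q": joint angles; "joint_vel": joint speeds; "joint_torque": joint torques, N m; "tool_pos": TCP position; "tcp_rot": TCP orientation; "wrist_force": force on the tool from outside, world axes, zero at the start; "torque": the same for the moment, N m; "width": opening from 0.0 (shut) to 1.0 (fully open).
Only numpy, scipy, OpenCV 4.12 (cv2) and the standard library are available. Lean on these libraries where they do the work, as an engineer would, in place of code of your own. Each camera call takes 0.05 s, during which the arm holds its last target.

TASK

Score the card for its curved fold: take the ball stylus from its stand, set the ball down on the card at the end of the template's wavy front edge that is away from the fence, and trace that edge all the way towards the fence, with the ball lightly pressed on the card and held against the edge. Keep the ball off the rest of the card. Then stand the stylus back in its stand, ball down and fully home, and let go of it without disturbing the other things on the table.

Things in the scene. Friction and masses are not known exactly. Their poses are not given: they have to be found in the camera images.
- stylus_grip (a point): Scoring stylus, 122 mm long, 70 g, standing upright, ball down, in its stand. Round pale wooden handle, 18 mm in diameter; under it a flat brass collar, 24 mm across and 6 mm thick, which rests on the stand's top. This point is on the tool's axis, 85 mm above the ball's lowest point; the handle reaches from 35 mm below it (collar's upper face) to 37 mm above it. z points from ball to handle.
- stylus_ball (a point): Centre of the smooth 10 mm steel ball at the stylus's lower end, 80 mm below stylus_grip on the tool's axis. The shank above the ball is 6.4 mm thick, from 28 to 44 mm above the ball's lowest point it is a brass ferrule 12 mm thick, then comes the collar.
- stand: Dark wooden block, 70 x 70 mm, 50 mm tall, fixed to the table, with an upright through hole of 17 mm diameter in its middle: the stylus's stand. Origin at the centre of its underside, on the table top. With the stylus home its collar lies on the stand's top and the ball's lowest point is 6 mm above the table.
- stand_hole (a point): Centre of the mouth of the stand's hole, level with its top, 50 mm above the table.
- board: Grey scoring board with a printed grid, 230 mm (x) by 270 mm (y), 12 mm thick, fixed to the table; origin at the centre of its underside. An aluminium fence, 14 mm wide, 24 mm high above the table, runs along its +y side (robot's left). Along its far (+x) side an aluminium clamp bar with two black knobs (tops 44 mm above the table) holds the template down.
- card: White card 190 x 215 mm, 1.5 mm thick, fixed flat on the board against the fence; its top, hard and level, is 13.5 mm above the table. Origin at the centre of its underside.
- template: Pale wooden plate 8 mm thick, held fast on the card (its top is 21.5 mm above the table). Its front edge, facing the robot, is an upright wall with a smooth wave: x = -18 mm * cos(2 pi y / 170 mm) for y from -85 to +85 mm in its frame, straight beyond. Bare card on the -x side. Origin on the card's top, mid-wave; x away from the robot, y towards the fence, z up.
- edge_1 (a point): Point 1 of 10, about 19 mm apart along the template's curved edge, on the edge wall 5 mm above the card; x = 17.4, y = -78.0 mm in the template's frame. The end of the line away from the fence: the stroke starts here.
- edge_2 (a point): Point 2 of 10, about 19 mm apart along the template's curved edge, on the edge wall 5 mm above the card; x = 10.8, y = -60.0 mm in the template's frame.
- edge_3 (a point): Point 3 of 10, about 19 mm apart along the template's curved edge, on the edge wall 5 mm above the card; x = 0.7, y = -43.6 mm in the template's frame.
- edge_4 (a point): Point 4 of 10, about 19 mm apart along the template's curved edge, on the edge wall 5 mm above the card; x = -9.6, y = -27.3 mm in the template's frame.
- edge_5 (a point): Point 5 of 10, about 19 mm apart along the template's curved edge, on the edge wall 5 mm above the card; x = -16.9, y = -9.5 mm in the template's frame.
- edge_6 (a point): Point 6 of 10, about 19 mm apart along the template's curved edge, on the edge wall 5 mm above the card; x = -16.9, y = 9.5 mm in the template's frame.
- edge_7 (a point): Point 7 of 10, about 19 mm apart along the template's curved edge, on the edge wall 5 mm above the card; x = -9.6, y = 27.3 mm in the template's frame.
- edge_8 (a point): Point 8 of 10, about 19 mm apart along the template's curved edge, on the edge wall 5 mm above the card; x = 0.7, y = 43.6 mm in the template's frame.
- edge_9 (a point): Point 9 of 10, about 19 mm apart along the template's curved edge, on the edge wall 5 mm above the card; x = 10.8, y = 60.0 mm in the template's frame.
- edge_10 (a point): Point 10 of 10, about 19 mm apart along the template's curved edge, on the edge wall 5 mm above the card; x = 17.4, y = 78.0 mm in the template's frame. The end of the line nearest the fence: the stroke ends here.
- pot: White ceramic pot of sticks and pencils, 72 mm in diameter, 140 mm tall over all; it stands loose on the other side of the board from the stand. Origin at the centre of its underside.
- magnifier: Magnifying glass lying flat, 200 mm long, loose, beyond the board. Origin at its underside, near its middle.
- knife: Yellow craft knife lying flat, 150 mm long, loose, beyond the board. Origin at its underside, near its middle.
- scissors: Scissors with yellow handles lying flat, 165 mm long, loose, beyond the board. Origin at its underside, near its middle.
Mind the look-alikes: they are no part of the job. There is more than one size of the part that bears stylus_grip; the job needs the largest.

How it is judged:
By the outcome, as a careful person would: the job done as asked, in the order asked, and still so for the second after the job is handed in, with the robot touching nothing.
It also fails if it takes over 72 s, if anything falls off the work surface, if the arm or the gripper's body presses on something with over 40 N, if the wrist force passes 120 N, or if a joint passes its speed limit or range.

## Working session

There is one attempt and no reset: what is moved stays moved. The work goes in short steps, Python scripts to look and compute and a tool call to move; the robot and the scene stay as the last step left them, time stands still between calls to the robot, and variables do not carry over. Pictures are saved under pics/ and viewed, and the job is handed in when it is done.

Besides the shell and the picture viewer there is one more tool, called after "Emit:" as name(argument=value, ...) on one line, values as JSON. play_rows: Moves the arm, as the interface text tells. Its arguments: {"type":"object","properties":{"motion":{"type":"array","items":{"type":"array"}},"gripper":{"type":"number"},"squeeze":{"type":"number"}},"required":["motion"]}

```bash
ls; mkdir -p pics
cat > h.py <<'E'
import numpy as np, cv2
from scipy.spatial.transform import Rotation as Ro
from workcell import bot, cams
def shot(name,fn):
    s=bot.read_state(); im,d=cams.read_camera(name); cv2.imwrite('pics/'+fn,im[:,:,::-1]); np.savez('pics/'+fn+'.npz',im=im,d=d,tp=s['tool_pos'],tr=s['tcp_rot']); return im,d,s
def c2w(name,p,s=None):
    c=cams.calibration(name); p=np.atleast_2d(p)
    if name=='wrist':
        T=np.array(c['tool_from_camera']); q=p@T[:3,:3].T+T[:3,3]
        return q@Ro.from_rotvec(s['tcp_rot']).as_matrix().T+np.array(s['tool_pos'])
    return (p-np.array(c['t']))@np.array(c['R'])
def px2w(name,u,v,d,s=None):
    K=np.array(cams.calibration(name)['mtx']); u=np.asarray(u,float);v=np.asarray(v,float)
    return c2w(name,np.stack([(u-K[0,2])/K[0,0]*d,(v-K[1,2])/K[1,1]*d,d],-1),s)
def ray_plane(name,u,v,z,s=None):
    a=px2w(name,u,v,np.full(np.shape(u),.1),s);b=px2w(name,u,v,np.full(np.shape(u),1.),s)
    t=(z-a[:,2])/(b[:,2]-a[:,2]); return a+(b-a)*t[:,None]
def w2px(name,X,s=None):
    c=cams.calibration(name);X=np.atleast_2d(X);K=np.array(c['mtx'])
    if name=='wrist':
        T=np.array(c['tool_from_camera']); q=(X-np.array(s['tool_pos']))@Ro.from_rotvec(s['tcp_rot']).as_matrix()
        p=(q-T[:3,3])@T[:3,:3]
    else: p=X@np.array(c['R']).T+np.array(c['t'])
    p=p@K.T; return p[:,:2]/p[:,2:]
E
python3 - <<'E'
from h import *
np.set_printoptions(precision=4,suppress=True)
print(bot.read_state())
for n in ['scene','side','wrist']:
    im,d,s=shot(n,n+'0.png')
    c=cams.calibration(n); print(n,{k:np.round(v,3).tolist() for k,v in c.items()})
    for l in ['stylus_grip','stylus_ball','stand_hole','stand','template','edge_1','edge_10','card','board','pot']:
        r=cams.mark_of(n,l)
        for o in r[:5]: print(n,l,round(o['conf'],2),c2w(n,o['xyz'],s)[0])
print(bot.read_state()['time'])
E
```

```text
pics
{'time': 0.0, 'q': array([-0.0369,  0.2648,  1.6054,  0.    ,  1.2737, -0.0369]), 'joint_vel': array([ 0.0003,  0.0006, -0.0008, -0.0006,  0.0001, -0.0024]), 'joint_torque': array([  0.0006, -51.5121, -36.7309,  -0.    ,   0.0131,   0.    ]), 'tool_pos': array([0.6743, 0.    , 0.2299]), 'tcp_rot': array([-1.5707,  0.0018,  0.0018]), 'wrist_force': array([-0.0508, -0.0614, -0.3737]), 'torque': array([0.0245, 0.0054, 0.0142]), 'width': 1.0037790663423956}
scene {'mtx': [[410.496, 0.0, 278.983], [0.0, 410.496, 207.847], [0.0, 0.0, 1.0]], 'R': [[0.288, 0.957, 0.018], [0.747, -0.213, -0.629], [-0.598, 0.195, -0.777]], 't': [-0.189, -0.417, 1.512]}
scene stylus_grip 0.7 [ 0.5082 -0.2907  0.0909]
scene stylus_grip 0.44 [ 0.5995 -0.2565  0.0624]
scene stylus_grip 0.4 [ 0.603  -0.3339  0.0616]
scene stylus_ball 0.49 [ 0.5983 -0.2553  0.0077]
scene stylus_ball 0.42 [ 0.6048 -0.3338  0.0015]
scene stand_hole 0.77 [ 0.5044 -0.2874  0.0458]
scene stand 0.7 [ 0.505  -0.2924 -0.0009]
scene stand 0.51 [ 0.5216 -0.0196  0.0003]
scene template 0.69 [ 0.5385 -0.0201  0.0202]
scene template 0.59 [ 
[... 2147 characters left out ...]
tool_from_camera': [[1.0, 0.001, 0.001, 0.0], [-0.0, -0.276, 0.961, -0.143], [0.001, -0.961, -0.276, 0.071], [0.0, 0.0, 0.0, 1.0]]}
wrist template 0.59 [ 0.5441 -0.0135  0.0127]
wrist edge_1 0.96 [ 0.5245 -0.0287  0.0162]
wrist edge_1 0.89 [0.5321 0.0142 0.0181]
wrist edge_1 0.86 [0.5511 0.0416 0.017 ]
wrist edge_1 0.82 [ 0.5393 -0.0423  0.0192]
wrist edge_1 0.74 [ 0.5711 -0.0927  0.0181]
wrist edge_10 0.96 [ 0.5245 -0.0287  0.0162]
wrist edge_10 0.89 [0.5321 0.0142 0.0181]
wrist edge_10 0.86 [0.5511 0.0416 0.017 ]
wrist edge_10 0.82 [ 0.5393 -0.0423  0.0192]
wrist edge_10 0.74 [ 0.5711 -0.0927  0.0181]
wrist card 0.97 [ 0.5261 -0.006   0.0135]
wrist board 0.92 [ 0.5253 -0.019   0.0013]
1.65
```

View pics/scene0.png

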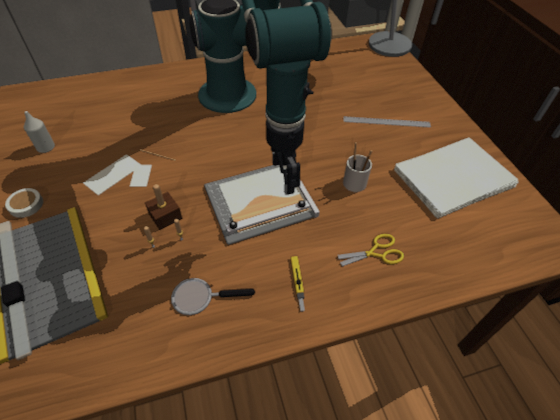

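View pics/side0.png

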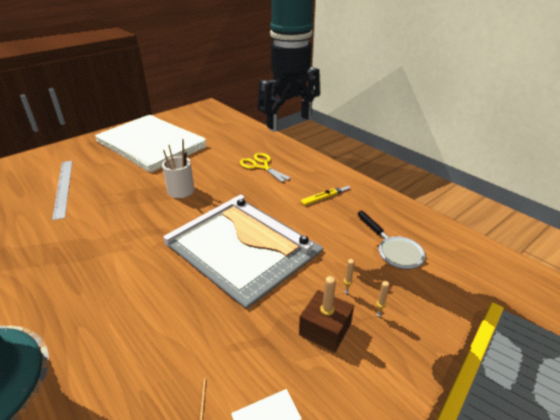

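View pics/wrist0.png

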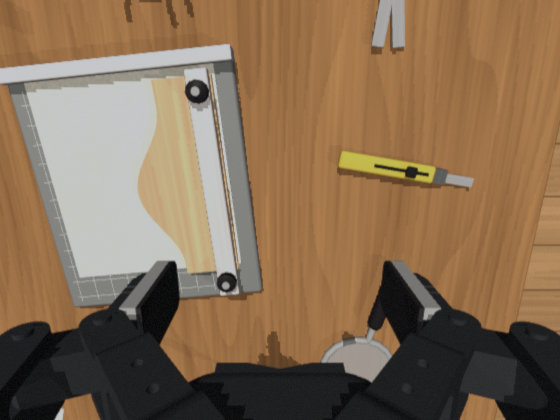

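The wrist view shows the board slightly yawed, with the wavy edge running from about (155,80) to (185,270). The scene and side views show the full-size stylus standing in the dark block, with two shorter ones behind it. I'll move over the board for a closer look.

Emit:
play_rows(motion=[[[-0.11,-0.02,-0.06],[0,0,0]],[[-0.22,-0.035,-0.12],[0,0,0]],[[-0.325,-0.05,-0.175],[0,0,0]],[[-0.325,-0.05,-0.175],[0,0,0]],[[-0.325,-0.05,-0.175],[0,0,0]]], gripper=0.4)

```text
time: 2.28
tool_pos: [0.546, -0.0201, 0.1622]
tcp_rot: [-1.571, -0.002, -0.002]
wrist_force: [1.2, 0.9, 0.3]
width: 0.602
```

Run:
```python
from h import *
np.set_printoptions(precision=4,suppress=True)
im,d,s=shot('wrist','wrist1.png'); print(s['tool_pos'],s['tcp_rot'],s['width'],s['wrist_force'])
for l in ['edge_1','template']:
    for o in cams.mark_of('wrist',l): print(l,round(o['conf'],2),c2w('wrist',o['xyz'],s)[0])
r=cams.regions_of('wrist','template')
for i,o in enumerate(r): print(o['conf'],o['mask'].sum()); np.save(f'pics/tm{i}.npy',o['mask'])
```

```text
[ 0.546  -0.0201  0.1622] [-1.5709 -0.0016 -0.0019] 0.6021365942725408 [1.2414 0.8805 0.3271]
edge_1 0.92 [0.551  0.0632 0.0187]
edge_1 0.9 [ 0.5683 -0.0925  0.019 ]
edge_1 0.84 [ 0.5476 -0.0587  0.0179]
edge_1 0.83 [ 0.5378 -0.0463  0.0143]
edge_1 0.83 [0.5281 0.0108 0.0183]
edge_1 0.78 [0.5471 0.0288 0.0174]
edge_1 0.66 [ 0.5249 -0.0078  0.0158]
edge_1 0.62 [0.551  0.0403 0.0168]
edge_1 0.6 [ 0.524  -0.0256  0.0141]
edge_1 0.59 [ 0.5596 -0.0753  0.0237]
template 0.84 [ 0.5492 -0.012   0.0138]
template 0.37 [ 0.7849 -0.1949 -0.0015]
0.76 14382
```

View pics/wrist1.png

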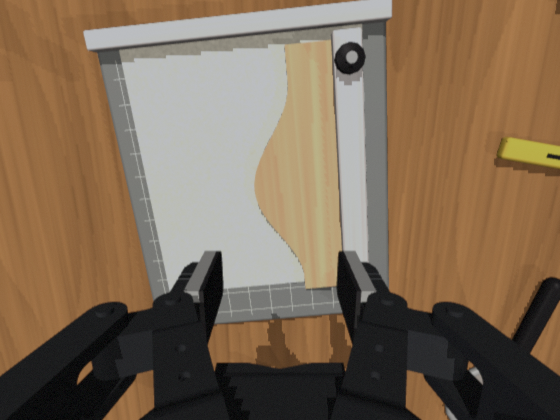

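```bash
cat > fit.py <<'E'
from h import *
from scipy.optimize import least_squares
np.set_printoptions(precision=4,suppress=True)
z=np.load('pics/wrist1.png.npz'); im=z['im'];s=dict(tool_pos=z['tp'],tcp_rot=z['tr'])
hsv=cv2.cvtColor(im,cv2.COLOR_RGB2HSV)
sat=cv2.GaussianBlur(hsv[:,:,1].astype(float),(3,3),0)
pts=[]
for v in range(50,284):
    row=sat[v]; # find first crossing >80 from left starting at white card
    u=230
    while u<330 and row[u]<70: u+=1
    if u>=330: continue
    pts.append((u-1+(70-row[u-1])/(row[u]-row[u-1]),v))
pts=np.array(pts); print(len(pts),pts[::20])
T=ray_plane('wrist',pts[:,0],pts[:,1],.0215,s)[:,:2];B=ray_plane('wrist',pts[:,0],pts[:,1],.0135,s)[:,:2]
def f(y): return -.018*np.cos(2*np.pi*np.clip(y,-.085,.085)/.17)
def res(p):
    c,n=np.cos(p[2]),np.sin(p[2]);R=np.array([[c,-n],[n,c]])
    r=[]
    for P in (T,B):
        q=(P-p[:2])@R; r.append((q[:,0]-f(q[:,1]))/np.sqrt(1+.3*(np.sin(2*np.pi*q[:,1]/.17)**2)))
    return np.maximum(*r)
o=least_squares(res,[.5435,-.0135,.05],loss='soft_l1',f_scale=.0007)
print(o.x,np.degrees(o.x[2]),np.std(o.fun)); r=res(o.x); print(np.abs(r).max(), r[::12]*1000)
# fence line
p=o.x;c,n=np.cos(p[2]),np.sin(p[2]);R=np.array([[c,-n],[n,c]])
vis=im.copy()
yy=np.linspace(-.095,.095,200)
for zz,col in((.0215,(255,0,0)),(.0135,(0,0,255))):
    W=np.c_[np.c_[f(yy),yy]@R.T+p[:2],np.full(200,zz)]
    for u,v in w2px('wrist',W,s): cv2.circle(vis,(int(round(u)),int(round(v))),0,col,-1)
cv2.imwrite('pics/fit1.png',cv2.resize(vis[20:320,80:420],None,fx=1.75,fy=1.75,interpolation=cv2.INTER_NEAREST)[:,:,::-1])
np.save('tpl.npy',p)
E
python3 fit.py
python3 - <<'E'
from h import *
# depth check of planes
z=np.load('pics/wrist1.png.npz'); d=z['d'];s=dict(tool_pos=z['tp'],tcp_rot=z['tr'])
for (u,v) in [(200,100),(200,220),(310,100),(310,250),(450,60),(450,300),(60,100)]:
    print(u,v,px2w('wrist',[u],[v],np.array([np.median(d[v-2:v+3,u-2:u+3])]),s))
E
```

```text
234 [[285.2437  50.    ]
 [286.8348  70.    ]
 [287.8297  90.    ]
 [283.741  110.    ]
 [274.8631 130.    ]
 [264.4351 150.    ]
 [256.5924 170.    ]
 [254.8156 190.    ]
 [261.3724 210.    ]
 [275.8603 230.    ]
 [292.8978 250.    ]
 [303.612  270.    ]]
[ 0.5436 -0.0163  0.0977] 5.598639025214922 0.0001387179572459361
0.00038319429140136637 [ 0.085   0.0473  0.239  -0.0837 -0.1322  0.0937 -0.0289  0.1552 -0.0358
 -0.2196 -0.2041 -0.0378  0.0743 -0.1719 -0.0493 -0.2032  0.0164  0.117
  0.0657  0.252 ]
200 100 [[0.48190309 0.05585123 0.01333528]]
200 220 [[ 0.47532466 -0.0470926   0.01315849]]
310 100 [[0.57069278 0.055772   0.02151461]]
310 250 [[ 0.57396791 -0.07273409  0.02122051]]
450 60 [[ 6.87578422e-01  8.78553876e-02 -5.76101985e-05]]
450 300 [[ 0.71796217 -0.13583827  0.00119995]]
60 100 [[ 3.59932094e-01  5.60000771e-02 -2.14639591e-04]]
```

View pics/fit1.png

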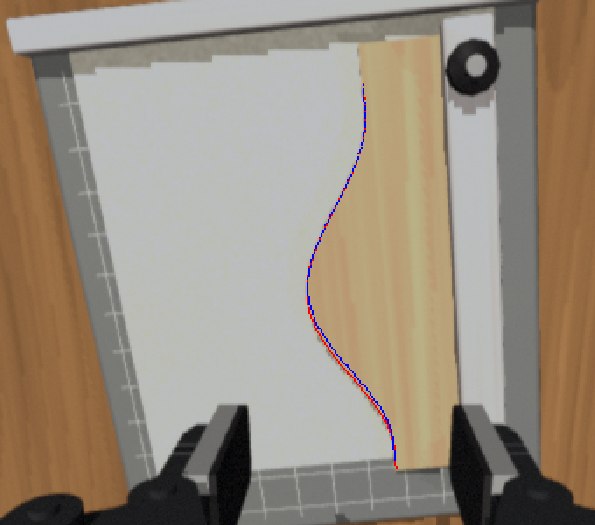

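The model sits on the imaged edge to within 0.4 mm, with the template at (0.5436, -0.0163) and 5.6° of yaw. Next I'll look at the stylus from above.

Emit:
play_rows(motion=[[[-0.01,-0.1,0.05],[0,0,0]],[[-0.04,-0.25,0.1],[0,0,0]],[[-0.06,-0.4,0.1],[0,0,0]],[[-0.08,-0.53,0.1],[0,0,0]],[[-0.095,-0.64,0.1],[0,0,0]],[[-0.1,-0.675,0.1],[0,0,0]],[[-0.1,-0.675,0.1],[0,0,0]],[[-0.1,-0.675,0.1],[0,0,0]]], gripper=0.4)

```text
time: 3.48
tool_pos: [0.5054, -0.2888, 0.2013]
tcp_rot: [-1.57, -0.001, 0.001]
wrist_force: [0.3, 0.0, 0.3]
width: 0.598
```

Run:
```python
from h import *
np.set_printoptions(precision=4,suppress=True)
im,d,s=shot('wrist','wrist2.png'); print(s['tool_pos'],s['tcp_rot'],s['width'],s['wrist_force'])
for l in ['stylus_grip','stand_hole','stand']:
    for o in cams.mark_of('wrist',l): print(l,round(o['conf'],2),c2w('wrist',o['xyz'],s)[0])
```

```text
[ 0.5054 -0.2888  0.2013] [-1.5701 -0.0008  0.0008] 0.5977978548854141 [0.2633 0.0261 0.302 ]
stylus_grip 0.9 [ 0.6057 -0.3317  0.0612]
stylus_grip 0.8 [ 0.5057 -0.2859  0.091 ]
stylus_grip 0.71 [ 0.5979 -0.2542  0.0565]
stand_hole 0.69 [ 0.5084 -0.286   0.0484]
stand 0.86 [ 0.5095 -0.2923 -0.0027]
```

View pics/wrist2.png

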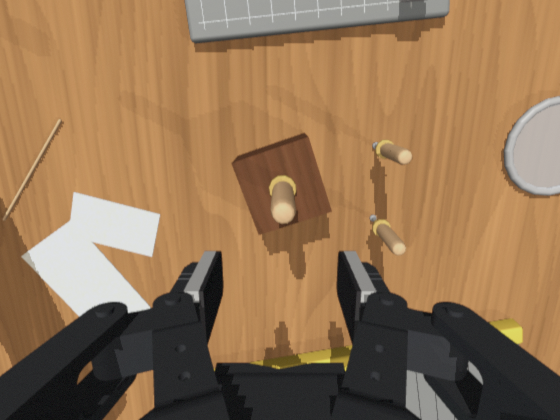

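Run:
```python
from h import *
np.set_printoptions(precision=4,suppress=True)
z=np.load('pics/wrist2.png.npz'); im=z['im'];d=z['d'];s=dict(tool_pos=z['tp'],tcp_rot=z['tr'])
# depth points near handle / stand top
v,u=np.mgrid[125:240,225:335]; dd=d[125:240,225:335]
P=px2w('wrist',u.ravel(),v.ravel(),dd.ravel().astype(float),s)
h=P[(P[:,2]>.12)&(P[:,2]<.135)]; print('top',len(h),h.mean(0),(h.min(0)+h.max(0))/2, h.min(0),h.max(0))
st=P[(abs(P[:,2]-.05)<.003)]; print('stand',len(st)); r=cv2.minAreaRect(st[:,:2].astype(np.float32)*1000); print(r)
cs=P[(abs(P[:,2]-.056)<.002)]
for zz in (.07,.08,.09,.1,.11,.12):
    q=P[abs(P[:,2]-zz)<.005]; print(zz,len(q),q[:,0].min(),q[:,0].max(),q[:,1].max())
cv2.imwrite('pics/c2.png',cv2.resize(im[125:245,225:345],None,fx=5,fy=5,interpolation=cv2.INTER_NEAREST)[:,:,::-1])
```

```text
top 465 [ 0.5079 -0.2846  0.1255] [ 0.508  -0.2857  0.1243] [ 0.4998 -0.2938  0.12  ] [ 0.5162 -0.2777  0.1287]
stand 5104
((508.0090026855469, -286.08624267578125), (70.05089569091797, 70.45938873291016), 18.930479049682617)
0.07 54 0.4994228718843179 0.5160584652140412 -0.2769812925761755
0.08 60 0.4996987811383593 0.5163061745108904 -0.2768551431671552
0.09 62 0.4991374173689922 0.5159865741469778 -0.277000009799923
0.1 76 0.49930215450211407 0.5163335815602549 -0.27707048287144653
0.11 79 0.4995583321051015 0.5161293185586496 -0.2770844463445479
0.12 194 0.4997742059580406 0.5163137646245497 -0.27704485235533627
```

View pics/c2.png

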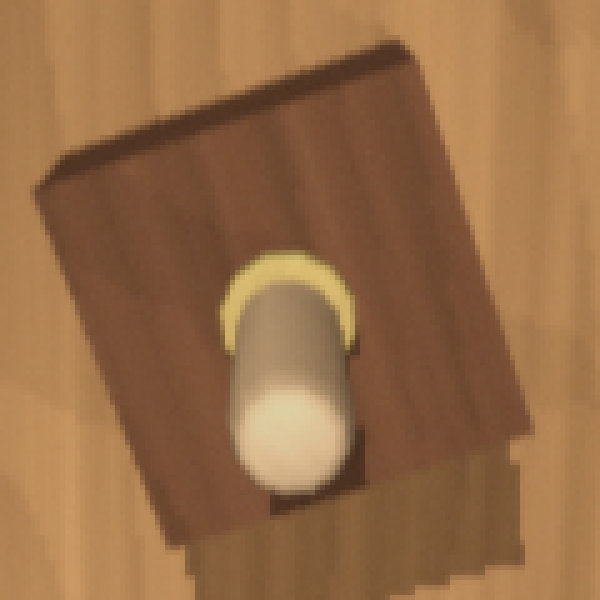

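Run:
```python
from h import *
np.set_printoptions(precision=5,suppress=True)
for i in range(3):
    s=bot.read_state(); print(s['time'],s['tool_pos'],s['tcp_rot'],s['wrist_force'],s['q'])
    cams.read_camera('side')
```

```text
3.675 [ 0.50536 -0.28878  0.20133] [-1.5706  -0.00139  0.00129] [-0.96361  0.75894 -0.00672] [-0.56207  0.11034  1.8411   0.00022  1.19021 -0.56385]
3.725 [ 0.50533 -0.28895  0.20137] [-1.57075 -0.00132  0.00114] [ 0.09485  0.19871 -0.26548] [-0.56228  0.11034  1.84102  0.00011  1.19016 -0.56389]
3.775 [ 0.50525 -0.28913  0.20136] [-1.57078 -0.0011   0.001  ] [ 0.30254  0.01551 -0.2163 ] [-0.56258  0.11041  1.84097  0.00006  1.19018 -0.56394]
```

Emit:
play_rows(motion=[[[0.0075,0.01,-0.05],[0,0,0]],[[0.0075,0.01,-0.12],[0,0,0]],[[0.0075,0.01,-0.2],[0,0,0]],[[0.0075,0.01,-0.27],[0,0,0]],[[0.0075,0.01,-0.31],[0,0,0]],[[0.0075,0.01,-0.32],[0,0,0]],[[0.0075,0.01,-0.32],[0,0,0]],[[0.0075,0.01,-0.32],[0,0,0]]], gripper=0.4)

```text
time: 4.82
tool_pos: [0.509, -0.2866, 0.0746]
tcp_rot: [-1.572, -0.002, -0.002]
wrist_force: [-0.0, 0.3, 0.4]
width: 0.598
```

Run:
```python
from h import *
np.set_printoptions(precision=5,suppress=True)
im,d,s=shot('side','side3.png'); print(s['tool_pos'],s['tcp_rot'],s['wrist_force'])
cv2.imwrite('pics/side3c.png',cv2.resize(im[180:360,240:460],None,fx=3.3,fy=3.3)[:,:,::-1])
im,d,s=shot('wrist','wrist3.png'); print(s['tool_pos'])
```

```text
[ 0.509   -0.28661  0.07463] [-1.57209 -0.00163 -0.0017 ] [-0.00679  0.31649  0.44833]
[ 0.50898 -0.28658  0.07466]
```

View pics/side3c.png

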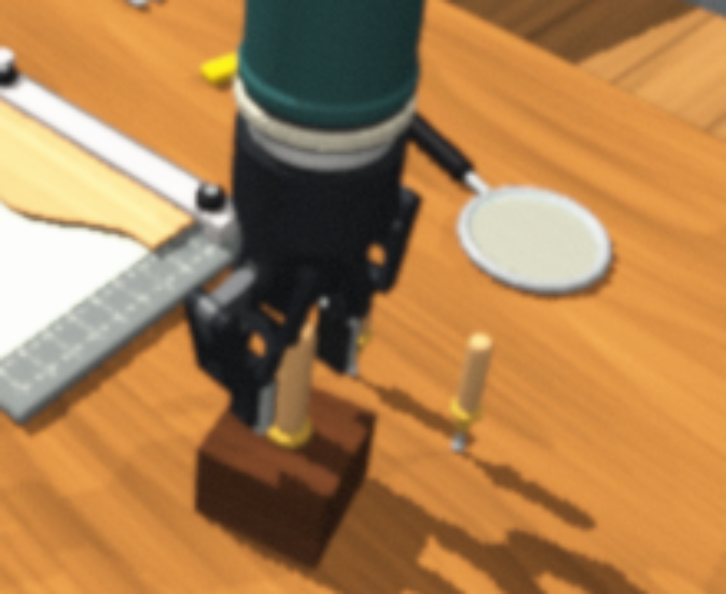

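View pics/wrist3.png

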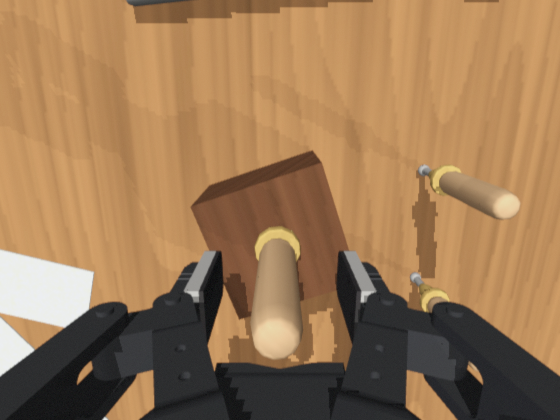

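Both views show the handle between the open pads, about 3 px off centre, so I'll close on it.

Emit:
play_rows(motion=[[[0,0,0],[0,0,0]],[[0,0,0],[0,0,0]],[[0,0,0],[0,0,0]],[[0,0,0],[0,0,0]],[[0,0,0],[0,0,0]],[[0,0,0],[0,0,0]]], gripper=1, squeeze=80)

```text
time: 5.68
tool_pos: [0.5083, -0.2862, 0.0738]
tcp_rot: [-1.571, -0.001, -0.0]
wrist_force: [-1.0, 0.9, 4.8]
width: 0.188
```

Run:
```python
from h import *
np.set_printoptions(precision=5,suppress=True)
for i in range(2):
    im,d,s=shot('wrist','wrist4.png'); print(s['time'],s['tool_pos'],s['tcp_rot'],s['wrist_force'],s['width'])
```

```text
5.675 [ 0.5083  -0.28623  0.07384] [-1.57128 -0.00052 -0.00044] [-0.97359  0.90385  4.79007] 0.1883933695631692
5.725 [ 0.50833 -0.28622  0.07385] [-1.57126 -0.00052 -0.00048] [-0.74986  0.05523  4.91566] 0.1931881209981631
```

View pics/wrist4.png

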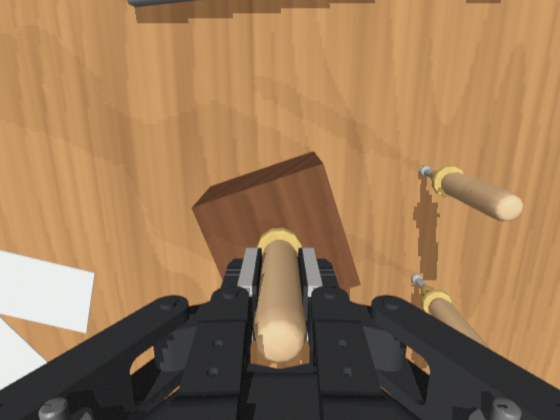

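Gripped, with the width reading 0.19. I'll lift straight out and look.

Emit:
play_rows(motion=[[[0,0,0.02],[0,0,0]],[[0,0,0.06],[0,0,0]],[[0,0,0.11],[0,0,0]],[[0,0,0.15],[0,0,0]],[[0,0,0.17],[0,0,0]],[[0,0,0.17],[0,0,0]],[[0,0,0.17],[0,0,0]]])

```text
time: 6.65
tool_pos: [0.5075, -0.2857, 0.1406]
tcp_rot: [-1.57, 0.001, 0.001]
wrist_force: [-0.5, 0.1, -0.7]
width: 0.19
```

Run:
```python
from h import *
np.set_printoptions(precision=5,suppress=True)
shot('side','side5.png')
for i in range(2):
    im,d,s=shot('wrist','wrist5.png'); print(s['time'],s['tool_pos'],s['tcp_rot'],s['wrist_force'],s['width'])
z=np.load('pics/side5.png.npz')['im']
cv2.imwrite('pics/side5c.png',cv2.resize(z[120:340,240:460],None,fx=2.7,fy=2.7)[:,:,::-1])
```

```text
6.7 [ 0.5074  -0.28562  0.14037] [-1.56991  0.00111  0.00112] [ 0.22149  0.27456 -0.40569] 0.19158781108894632
6.75 [ 0.50736 -0.28564  0.1403 ] [-1.56989  0.0012   0.00117] [-0.45481  0.67405 -0.47825] 0.1897151315561207
```

View pics/wrist5.png

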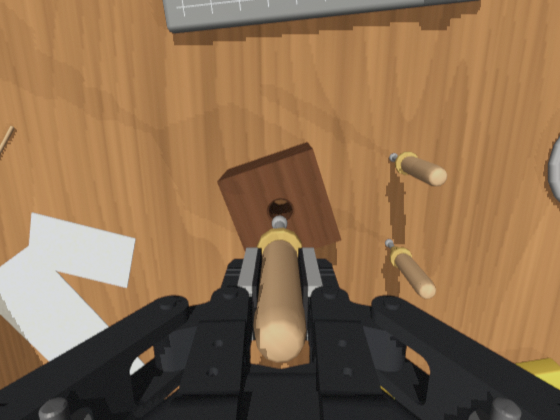

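View pics/side5c.png

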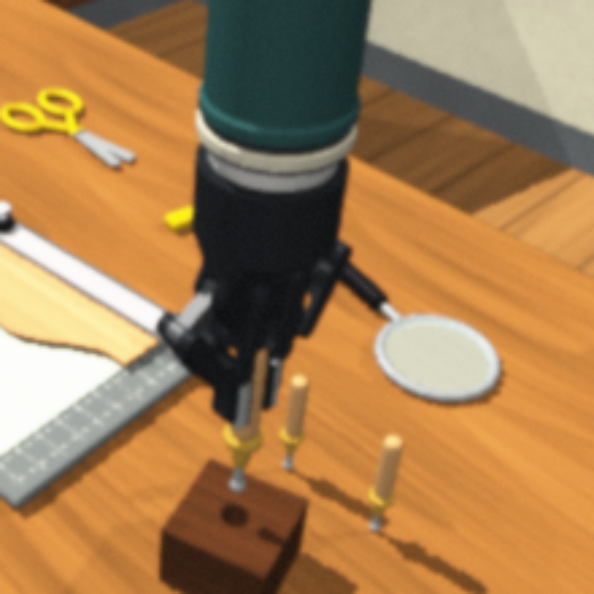

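Run:
```python
from h import *
np.set_printoptions(precision=4,suppress=True)
z=np.load('pics/wrist5.png.npz'); im=z['im'];d=z['d'];s=dict(tool_pos=z['tp'],tcp_rot=z['tr'])
tp=z['tp']; b=np.array([tp[0],tp[1],tp[2]-.0738+.011])
print(w2px('wrist',b,s), w2px('wrist',b+[.005,0,0],s),w2px('wrist',b+[0,.005,0],s))
print(d[214:236:2,270:290:2])
cv2.imwrite('pics/c5.png',cv2.resize(im[190:260,245:315],None,fx=8,fy=8,interpolation=cv2.INTER_NEAREST)[:,:,::-1])
p=np.load('tpl.npy');c,n=np.cos(p[2]),np.sin(p[2]);R=np.array([[c,-n],[n,c]])
k=2*np.pi/.17
def path(t,off):
    y=t; x=-.018*np.cos(k*y); g=.018*k*np.sin(k*y); N=np.array([-1,g])/np.hypot(1,g)
    return R@(np.array([x,y])+off*N)+p[:2], R@N
for t in [-.085,-.078,-.06,-.0436,-.0273,-.0095,.0095,.0273,.0436,.06,.078,.085]:
    q,N=path(t,.005);print(t,q,N)
```

```text
[[279.2973 222.9722]] [[287.1851 222.9814]] [[279.3026 215.4567]]
[[0.2498 0.2552 0.2601 0.2634 0.2647 0.2647 0.2642 0.2626 0.2602 0.2566]
 [0.246  0.2514 0.2544 0.2163 0.2143 0.2146 0.2148 0.2582 0.2549 0.252 ]
 [0.2458 0.2473 0.2154 0.215  0.2137 0.2129 0.2144 0.2145 0.2512 0.2484]
 [0.2455 0.2155 0.2149 0.2128 0.2133 0.2129 0.2133 0.2137 0.2155 0.2464]
 [0.2453 0.2158 0.2137 0.2103 0.2084 0.209  0.2103 0.2122 0.2146 0.2452]
 [0.246  0.214  0.2138 0.2066 0.2052 0.2045 0.2073 0.2109 0.2155 0.246 ]
 [0.2479 0.216  0.2101 0.2031 0.2021 0.2019 0.2029 0.2087 0.216  0.2467]
 [0.2473 0.1734 0.174  0.1732 0.174  0.1743 0.1734 0.1736 0.2466 0.2492]
 [0.1722 0.1727 0.173  0.1722 0.171  0.1716 0.1711 0.1713 0.1728 0.1739]
 [0.1726 0.1713 0.1711 0.1705 0.1723 0.1707 0.1709 0.1716 0.1711 0.1713]
 [0.1702 0.1716 0.1701 0.1712 0.172  0.1706 0.1712 0.1713 0.1715 0.1703]]
-0.085 [ 0.5649 -0.0997] [-0.9952 -0.0976]
-0.078 [ 0.5637 -0.0936] [-0.9647 -0.2632]
-0.06 [ 0.5561 -0.0777] [-0.8333 -0.5528]
-0.0436 [ 0.5447 -0.0628] [-0.7748 -0.6322]
-0.0273 [ 0.5326 -0.0473] [-0.8194 -0.5733]
-0.0095 [ 0.523 -0.029] [-0.9484 -0.3171]
0.0095 [ 0.5209 -0.0079] [-0.9919  0.1269]
0.0273 [0.5268 0.0119] [-0.9151  0.4033]
0.0436 [0.5357 0.0295] [-0.8828  0.4697]
0.06 [0.5439 0.0463] [-0.9248  0.3805]
0.078 [0.5483 0.0634] [-0.9975  0.0708]
0.085 [0.5483 0.0695] [-0.9952 -0.0976]
```

View pics/c5.png

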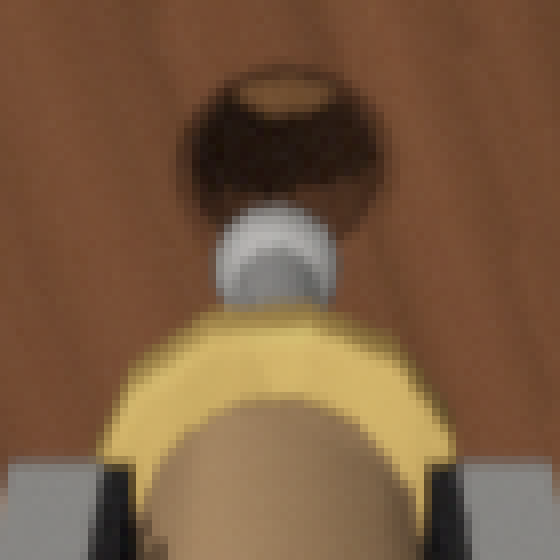

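The ball images at (279.4, 222.9), against a prediction of (279.3, 223.0), so it sits directly under the TCP. Next I'll hover at the start of the edge, about 4 mm above the card and 2 mm clear of the wall.

Emit:
play_rows(motion=[[[0.02,0.08,0],[0,0,0]],[[0.06,0.2,0],[0,0,0]],[[0.1,0.34,0],[0,0,0]],[[0.125,0.44,0],[0,0,0]],[[0.135,0.4775,0],[0,0,0]],[[0.135,0.4775,-0.03],[0,0,0]],[[0.135,0.4775,-0.08],[0,0,0]],[[0.135,0.4775,-0.12],[0,0,0]],[[0.135,0.4775,-0.14],[0,0,0]],[[0.135,0.4775,-0.14],[0,0,0]]])

```text
time: 8.05
tool_pos: [0.561, -0.0954, 0.0839]
tcp_rot: [-1.57, 0.003, 0.001]
wrist_force: [-0.5, -0.9, -0.7]
width: 0.19
```

Run:
```python
from h import *
np.set_printoptions(precision=5,suppress=True)
for i in range(4):
    im,d,s=shot('wrist','wrist6.png'); print(s['time'],s['tool_pos'],s['tcp_rot'],s['wrist_force'],s['width'])
cv2.imwrite('pics/c6.png',cv2.resize(im[150:270,220:340],None,fx=5,fy=5,interpolation=cv2.INTER_NEAREST)[:,:,::-1])
```

```text
8.05 [ 0.56102 -0.09541  0.08394] [-1.57032  0.00258  0.00107] [-0.54993 -0.89121 -0.65134] 0.1904783308753956
8.1 [ 0.56174 -0.09542  0.08484] [-1.57067  0.00117  0.00006] [ 0.35096 -0.7005   0.05691] 0.1866415923775126
8.15 [ 0.5623  -0.09537  0.0855 ] [-1.57091  0.00001 -0.00074] [ 1.04362  0.07162 -0.82205] 0.18799487960439404
8.2 [ 0.5626  -0.09532  0.08591] [-1.57108 -0.00075 -0.00113] [-0.00235 -0.01927 -0.85956] 0.1890552912168581
```

View pics/c6.png

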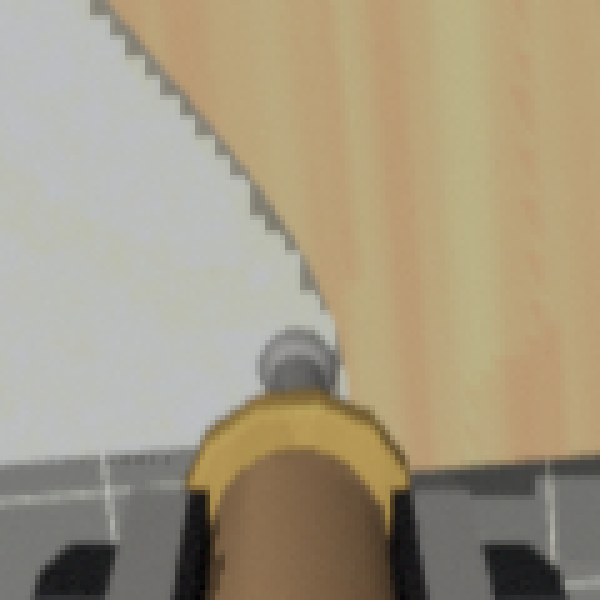

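Emit:
play_rows(motion=[[[0,0,-0.002],[0,0,0]],[[0,0,-0.004],[0,0,0]],[[0,0,-0.006],[0,0,0]],[[0,0,-0.008],[0,0,0]],[[0,0,-0.01],[0,0,0]],[[0,0,-0.01],[0,0,0]],[[0,0,-0.01],[0,0,0]]])

```text
time: 9.12
tool_pos: [0.562, -0.095, 0.0813]
tcp_rot: [-1.571, 0.0, 0.0]
wrist_force: [-0.4, -0.2, -0.4]
width: 0.185
```

```bash
cat > st.py <<'E'
from h import *
import sys
np.set_printoptions(precision=5,suppress=True)
F=[]
for i in range(int(sys.argv[1])):
    cams.read_camera('wrist'); s=bot.read_state(); F.append(s['wrist_force']); print(round(s['time'],3),s['tool_pos'],s['tcp_rot'],s['wrist_force'])
print(np.mean(F,0))
E
python3 st.py 3
```

```text
9.175 [ 0.56196 -0.09497  0.08124] [-1.57075  0.00007  0.00011] [-0.11534 -0.18156 -0.25551]
9.225 [ 0.56197 -0.09499  0.08127] [-1.57078  0.00005  0.00006] [ 0.25743  0.06278 -0.18247]
9.275 [ 0.56199 -0.095    0.08127] [-1.57079  0.00002  0.00003] [-0.05373  0.24674 -0.02074]
[ 0.02945  0.04265 -0.15291]
```

Emit:
play_rows(motion=[[[0,0,-0.001],[0,0,0]],[[0,0,-0.002],[0,0,0]],[[0,0,-0.002],[0,0,0]],[[0,0,-0.002],[0,0,0]]])

```text
time: 9.78
tool_pos: [0.5621, -0.095, 0.0809]
tcp_rot: [-1.571, -0.0, -0.0]
wrist_force: [-1.5, 0.5, 4.9]
width: 0.189
```

```bash
python3 st.py 5
```

```text
9.825 [ 0.56212 -0.095    0.08085] [-1.57088 -0.00023 -0.00016] [-2.38785 -0.73123  5.80234]
9.875 [ 0.56215 -0.09504  0.08086] [-1.57091 -0.00028 -0.00018] [-1.97586 -0.02531  4.91771]
9.925 [ 0.56212 -0.09502  0.08083] [-1.57087 -0.00022 -0.00017] [-1.7998  -0.55687  5.39698]
9.975 [ 0.56211 -0.09504  0.08083] [-1.57086 -0.00018 -0.00018] [-2.04746 -0.31402  5.32246]
10.025 [ 0.56212 -0.09503  0.08082] [-1.57087 -0.00021 -0.00016] [-1.6493   0.12225  5.04722]
[-1.97206 -0.30104  5.29734]
```

The card gives contact at about 5 N, with the arm stiffness near 8 N/mm. Next I'll ease toward the wall.

Emit:
play_rows(motion=[[[0.001,0,0.0005],[0,0,0]],[[0.002,0,0.0005],[0,0,0]],[[0.003,0,0.0005],[0,0,0]],[[0.004,0,0.0005],[0,0,0]],[[0.005,0,0.0005],[0,0,0]],[[0.0055,0,0.0005],[0,0,0]]])

```text
time: 10.78
tool_pos: [0.5628, -0.095, 0.0807]
tcp_rot: [-1.571, 0.002, 0.003]
wrist_force: [-5.1, -0.5, 8.2]
width: 0.189
```

```bash
python3 st.py 3
```

```text
10.825 [ 0.56284 -0.09501  0.08073] [-1.57069  0.00234  0.00261] [-5.94768 -0.37209  7.39131]
10.875 [ 0.56283 -0.09501  0.08073] [-1.57068  0.00231  0.00255] [-5.25126 -0.55345  7.91848]
10.925 [ 0.56284 -0.09499  0.08073] [-1.57068  0.00225  0.0026 ] [-4.19068  0.4875   8.55383]
[-5.12988 -0.14602  7.95454]
```

Run:
```python
from h import *
np.set_printoptions(precision=5,suppress=True)
im,d,s=shot('wrist','wrist7.png'); print(s['time'],s['tool_pos'],s['tcp_rot'],s['wrist_force'],s['width'],s['torque'],s['q'])
print(Ro.from_rotvec(s['tcp_rot']).as_matrix()[:,1])
cv2.imwrite('pics/c7.png',cv2.resize(im[150:270,220:340],None,fx=5,fy=5,interpolation=cv2.INTER_NEAREST)[:,:,::-1])
im,d,s=shot('side','side7.png')
cv2.imwrite('pics/s7.png',cv2.resize(im[120:320,180:380],None,fx=3,fy=3,interpolation=cv2.INTER_NEAREST)[:,:,::-1])
```

```text
10.925 [ 0.56284 -0.09499  0.08073] [-1.57068  0.00225  0.0026 ] [-4.19068  0.4875   8.55383] 0.1908183025634548 [0.03646 1.27231 0.00281] [-0.2105   0.2106   1.96709 -0.00065  0.96695 -0.21035]
[-0.00309  0.00011 -1.     ]
```

View pics/c7.png

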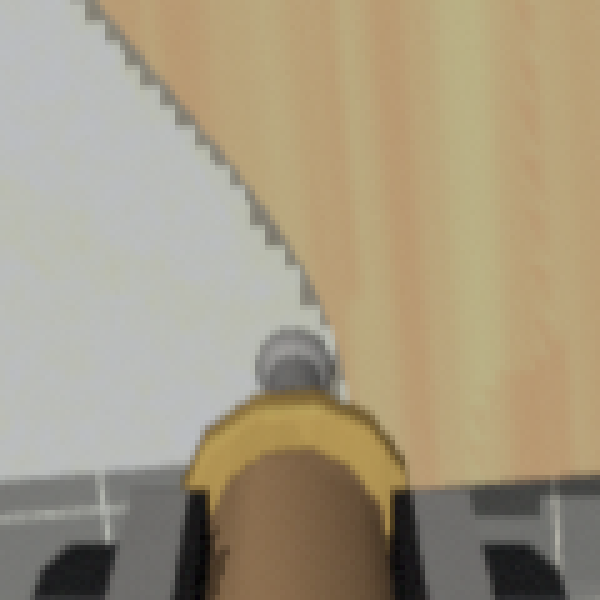

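View pics/s7.png

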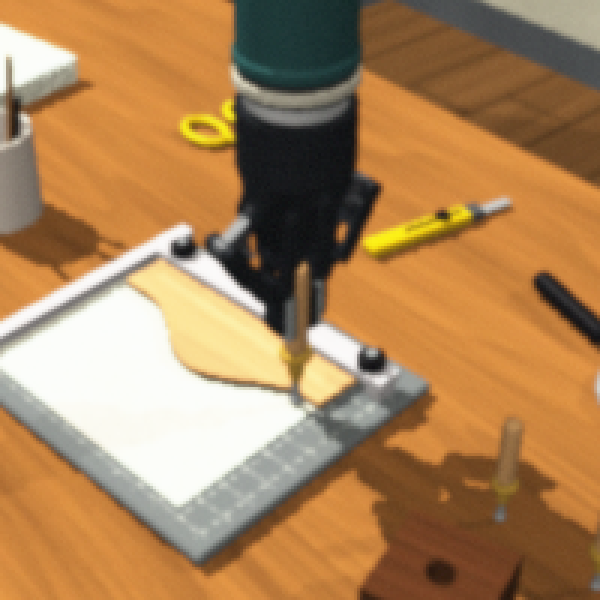

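Emit:
play_rows(motion=[[[0,0,0.001],[0,0,0]],[[0,0,0.0015],[0,0,0]],[[0,0,0.0015],[0,0,0]],[[0,0,0.0015],[0,0,0]]])

```text
time: 11.52
tool_pos: [0.5639, -0.095, 0.081]
tcp_rot: [-1.571, 0.001, 0.001]
wrist_force: [-1.9, -0.7, 2.6]
width: 0.189
```

```bash
python3 st.py 3
```

```text
11.575 [ 0.56391 -0.09497  0.081  ] [-1.57075  0.00049  0.00055] [-2.54038 -1.06083  2.69313]
11.625 [ 0.56391 -0.09498  0.081  ] [-1.57072  0.00052  0.00055] [-3.3487   0.4308   1.63195]
11.675 [ 0.56392 -0.09496  0.08102] [-1.57072  0.00046  0.00053] [-2.8007  -0.29067  2.69618]
[-2.8966  -0.3069   2.34042]
```

The ball is now at x = 0.5639, where the model puts wall contact (0.5638). The forces are about 3 N on the card and 3 N against the edge. I'll generate the trace in short segments, with the command biased slightly into the wall.

```bash
cat > seg.py <<'E'
import sys,numpy as np
# usage: seg.py cx cy s0 step n delta_mm
cx,cy,s0,step,n,dl=map(float,sys.argv[1:7]);n=int(n)
p=np.load('tpl.npy');c,q=np.cos(p[2]),np.sin(p[2]);R=np.array([[c,-q],[q,c]]);k=2*np.pi/.17
t=np.linspace(-.0795,.085,4000);g=.018*k*np.sin(k*t);N=np.c_[-np.ones_like(t),g]/np.hypot(1,g)[:,None]
C=(np.c_[-.018*np.cos(k*t),t]+.005*N)@R.T+p[:2]; Nw=N@R.T; Cc=C-dl/1000*Nw
s=np.r_[0,np.cumsum(np.hypot(*np.diff(C,axis=0).T))]*1000
ta=np.interp(.078,t,s)
print('total',s[-1].round(1),'edge10 at s',ta.round(1))
rows=[]
for i in range(1,n+1):
    x=np.interp(s0+i*step,s,Cc[:,0]);y=np.interp(s0+i*step,s,Cc[:,1])
    rows.append([[round((x-cx)/.4,4),round((y-cy)/.4,4),0],[0,0,0]])
print(rows); j=np.argmin(abs(s-(s0+n*step)))
print('end cmd',round(cx+.4*rows[-1][0][0],5),round(cy+.4*rows[-1][0][1],5),'contact pos',C[j].round(4),'N',Nw[j].round(3))
E
python3 seg.py .5642 -.095 0 1.2 10 0.7
```

```text
total 182.6 edge10 at s 176.4
[[[np.float64(0.0006), np.float64(0.0037), 0], [0, 0, 0]], [[np.float64(-0.0002), np.float64(0.0066), 0], [0, 0, 0]], [[np.float64(-0.0012), np.float64(0.0095), 0], [0, 0, 0]], [[np.float64(-0.0022), np.float64(0.0124), 0], [0, 0, 0]], [[np.float64(-0.0032), np.float64(0.0152), 0], [0, 0, 0]], [[np.float64(-0.0044), np.float64(0.0181), 0], [0, 0, 0]], [[np.float64(-0.0056), np.float64(0.0208), 0], [0, 0, 0]], [[np.float64(-0.0069), np.float64(0.0236), 0], [0, 0, 0]], [[np.float64(-0.0083), np.float64(0.0263), 0], [0, 0, 0]], [[np.float64(-0.0097), np.float64(0.029), 0], [0, 0, 0]]]
end cmd 0.56032 -0.0834 contact pos [ 0.5597 -0.0837] N [-0.881 -0.473]
```

Emit:
play_rows(motion=[[[0.0006,0.0037,0],[0,0,0]],[[-0.0002,0.0066,0],[0,0,0]],[[-0.0012,0.0095,0],[0,0,0]],[[-0.0022,0.0124,0],[0,0,0]],[[-0.0032,0.0152,0],[0,0,0]],[[-0.0044,0.0181,0],[0,0,0]],[[-0.0056,0.0208,0],[0,0,0]],[[-0.0069,0.0236,0],[0,0,0]],[[-0.0083,0.0263,0],[0,0,0]],[[-0.0097,0.029,0],[0,0,0]]])

```text
time: 12.92
tool_pos: [0.5603, -0.0836, 0.0812]
tcp_rot: [-1.571, -0.0, 0.0]
wrist_force: [-2.0, -4.4, 0.4]
width: 0.188
```

```bash
sed -i 's/round((x-cx)\/.4,4),round((y-cy)\/.4,4)/float(round((x-cx)\/.4,4)),float(round((y-cy)\/.4,4))/' seg.py; python3 st.py 2;python3 seg.py .56032 -.0834 12 1.2 10 0.7
```

```text
12.975 [ 0.56015 -0.08343  0.08117] [-1.57108  0.00004  0.00027] [-2.94349 -4.0614   1.16946]
13.025 [ 0.56011 -0.08337  0.08117] [-1.57084  0.00022  0.00033] [-2.8754  -3.85643  0.16816]
[-2.90945 -3.95892  0.66881]
total 182.6 edge10 at s 176.4
[[[-0.0014, 0.0027, 0], [0, 0, 0]], [[-0.0029, 0.0053, 0], [0, 0, 0]], [[-0.0045, 0.0079, 0], [0, 0, 0]], [[-0.0061, 0.0105, 0], [0, 0, 0]], [[-0.0077, 0.013, 0], [0, 0, 0]], [[-0.0094, 0.0156, 0], [0, 0, 0]], [[-0.0111, 0.0181, 0], [0, 0, 0]], [[-0.0128, 0.0205, 0], [0, 0, 0]], [[-0.0145, 0.023, 0], [0, 0, 0]], [[-0.0163, 0.0254, 0], [0, 0, 0]]]
end cmd 0.5538 -0.07324 contact pos [ 0.5532 -0.0736] N [-0.807 -0.59 ]
```

Emit:
play_rows(motion=[[[-0.0014,0.0027,-0.0004],[0,0,0]],[[-0.0029,0.0053,-0.0008],[0,0,0]],[[-0.0045,0.0079,-0.0008],[0,0,0]],[[-0.0061,0.0105,-0.0008],[0,0,0]],[[-0.0077,0.013,-0.0008],[0,0,0]],[[-0.0094,0.0156,-0.0008],[0,0,0]],[[-0.0111,0.0181,-0.0008],[0,0,0]],[[-0.0128,0.0205,-0.0008],[0,0,0]],[[-0.0145,0.023,-0.0008],[0,0,0]],[[-0.0163,0.0254,-0.0008],[0,0,0]]])

```text
time: 14.28
tool_pos: [0.5543, -0.0736, 0.0811]
tcp_rot: [-1.572, -0.001, -0.001]
wrist_force: [-1.9, -5.2, 0.8]
width: 0.189
```

```bash
python3 st.py 2;python3 seg.py .5538 -.07324 24 1.2 10 0.7
```

```text
14.325 [ 0.55409 -0.07347  0.08114] [-1.5714  -0.00076 -0.00053] [-1.80664 -5.22018  1.21742]
14.375 [ 0.55407 -0.07339  0.08115] [-1.57123 -0.0007  -0.00039] [-2.78443 -4.07735  0.66185]
[-2.29553 -4.64877  0.93964]
total 182.6 edge10 at s 176.4
[[[-0.0018, 0.0025, 0], [0, 0, 0]], [[-0.0036, 0.0049, 0], [0, 0, 0]], [[-0.0054, 0.0073, 0], [0, 0, 0]], [[-0.0073, 0.0097, 0], [0, 0, 0]], [[-0.0091, 0.012, 0], [0, 0, 0]], [[-0.011, 0.0144, 0], [0, 0, 0]], [[-0.0129, 0.0167, 0], [0, 0, 0]], [[-0.0147, 0.0191, 0], [0, 0, 0]], [[-0.0166, 0.0214, 0], [0, 0, 0]], [[-0.0185, 0.0238, 0], [0, 0, 0]]]
end cmd 0.5464 -0.06372 contact pos [ 0.5458 -0.0642] N [-0.776 -0.631]
```

Emit:
play_rows(motion=[[[-0.0018,0.0025,-0.0005],[0,0,0]],[[-0.0036,0.0049,-0.0008],[0,0,0]],[[-0.0054,0.0073,-0.0008],[0,0,0]],[[-0.0073,0.0097,-0.0008],[0,0,0]],[[-0.0091,0.012,-0.0008],[0,0,0]],[[-0.011,0.0144,-0.0008],[0,0,0]],[[-0.0129,0.0167,-0.0008],[0,0,0]],[[-0.0147,0.0191,-0.0008],[0,0,0]],[[-0.0166,0.0214,-0.0008],[0,0,0]],[[-0.0185,0.0238,-0.0008],[0,0,0]]])

```text
time: 15.62
tool_pos: [0.5473, -0.0644, 0.0811]
tcp_rot: [-1.572, -0.002, -0.001]
wrist_force: [-1.5, -5.9, -0.2]
width: 0.19
```

```bash
python3 st.py 2;python3 seg.py .5464 -.06372 36 1.2 10 0.7
```

```text
15.675 [ 0.5471  -0.06423  0.08112] [-1.57193 -0.00156 -0.00111] [-1.52225 -6.2874   2.36216]
15.725 [ 0.54702 -0.06417  0.08107] [-1.57175 -0.00132 -0.00091] [-2.81139 -5.21837  1.58481]
[-2.16682 -5.75288  1.97349]
total 182.6 edge10 at s 176.4
[[[-0.0019, 0.0023, 0], [0, 0, 0]], [[-0.0038, 0.0046, 0], [0, 0, 0]], [[-0.0057, 0.0069, 0], [0, 0, 0]], [[-0.0076, 0.0093, 0], [0, 0, 0]], [[-0.0095, 0.0116, 0], [0, 0, 0]], [[-0.0114, 0.0139, 0], [0, 0, 0]], [[-0.0133, 0.0162, 0], [0, 0, 0]], [[-0.0151, 0.0186, 0], [0, 0, 0]], [[-0.017, 0.0209, 0], [0, 0, 0]], [[-0.0189, 0.0233, 0], [0, 0, 0]]]
end cmd 0.53884 -0.0544 contact pos [ 0.5383 -0.0548] N [-0.785 -0.619]
```

Run:
```python
from h import *
im,d,s=shot('wrist','wrist8.png')
cv2.imwrite('pics/c8.png',cv2.resize(im[150:270,220:340],None,fx=5,fy=5,interpolation=cv2.INTER_NEAREST)[:,:,::-1])
tp=s['tool_pos']; Rm=Ro.from_rotvec(s['tcp_rot']).as_matrix(); print(w2px('wrist',tp+Rm@[0,.0628,0],s))
```

```text
[[279.14748214 222.88735477]]
```

View pics/c8.png

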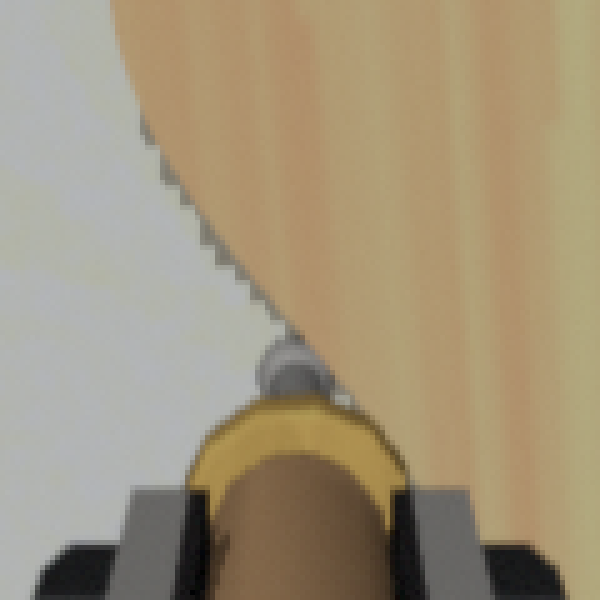

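The ball is touching the wall, and the stylus has tilted in the grip by about 1 mm at the ball. I'll firm the squeeze and continue.

Emit:
play_rows(motion=[[[-0.0019,0.0023,-0.0005],[0,0,0]],[[-0.0038,0.0046,-0.0008],[0,0,0]],[[-0.0057,0.0069,-0.0008],[0,0,0]],[[-0.0076,0.0093,-0.0008],[0,0,0]],[[-0.0095,0.0116,-0.0008],[0,0,0]],[[-0.0114,0.0139,-0.0008],[0,0,0]],[[-0.0133,0.0162,-0.0008],[0,0,0]],[[-0.0151,0.0186,-0.0008],[0,0,0]],[[-0.017,0.0209,-0.0008],[0,0,0]],[[-0.0189,0.0233,-0.0008],[0,0,0]]], squeeze=110)

```text
time: 17.02
tool_pos: [0.5401, -0.0554, 0.0811]
tcp_rot: [-1.573, -0.002, -0.002]
wrist_force: [-1.1, -7.3, 1.1]
width: 0.182
```

```bash
python3 st.py 2;python3 seg.py .53884 -.0544 48 1.2 10 0.7
```

```text
17.075 [ 0.53984 -0.05522  0.08107] [-1.57251 -0.00218 -0.0014 ] [-1.96107 -6.21195  2.19975]
17.125 [ 0.53983 -0.05516  0.0811 ] [-1.57235 -0.0021  -0.00138] [-1.77406 -7.02802  1.23418]
[-1.86757 -6.61999  1.71696]
total 182.6 edge10 at s 176.4
[[[-0.0018, 0.0023, 0], [0, 0, 0]], [[-0.0037, 0.0047, 0], [0, 0, 0]], [[-0.0055, 0.007, 0], [0, 0, 0]], [[-0.0073, 0.0094, 0], [0, 0, 0]], [[-0.0091, 0.0118, 0], [0, 0, 0]], [[-0.0108, 0.0142, 0], [0, 0, 0]], [[-0.0126, 0.0167, 0], [0, 0, 0]], [[-0.0143, 0.0191, 0], [0, 0, 0]], [[-0.016, 0.0216, 0], [0, 0, 0]], [[-0.0176, 0.024, 0], [0, 0, 0]]]
end cmd 0.5318 -0.0448 contact pos [ 0.5312 -0.0452] N [-0.832 -0.554]
```

```bash
python3 seg.py .53884 -.0544 48 1.3 10 0.4
```

```text
total 182.6 edge10 at s 176.4
[[[-0.0026, 0.002, 0], [0, 0, 0]], [[-0.0046, 0.0046, 0], [0, 0, 0]], [[-0.0065, 0.0072, 0], [0, 0, 0]], [[-0.0085, 0.0098, 0], [0, 0, 0]], [[-0.0104, 0.0124, 0], [0, 0, 0]], [[-0.0123, 0.015, 0], [0, 0, 0]], [[-0.0142, 0.0176, 0], [0, 0, 0]], [[-0.016, 0.0203, 0], [0, 0, 0]], [[-0.0178, 0.023, 0], [0, 0, 0]], [[-0.0196, 0.0257, 0], [0, 0, 0]]]
end cmd 0.531 -0.04412 contact pos [ 0.5306 -0.0443] N [-0.838 -0.546]
```

Emit:
play_rows(motion=[[[-0.0026,0.002,-0.0004],[0,0,0]],[[-0.0046,0.0046,-0.0004],[0,0,0]],[[-0.0065,0.0072,-0.0004],[0,0,0]],[[-0.0085,0.0098,-0.0004],[0,0,0]],[[-0.0104,0.0124,-0.0004],[0,0,0]],[[-0.0123,0.015,-0.0004],[0,0,0]],[[-0.0142,0.0176,-0.0004],[0,0,0]],[[-0.016,0.0203,-0.0004],[0,0,0]],[[-0.0178,0.023,-0.0004],[0,0,0]],[[-0.0196,0.0257,-0.0004],[0,0,0]]])

```text
time: 18.38
tool_pos: [0.5322, -0.045, 0.0811]
tcp_rot: [-1.573, -0.002, -0.002]
wrist_force: [-1.8, -7.4, 2.5]
width: 0.186
```

```bash
python3 st.py 2;python3 seg.py .531 -.04412 61 1.3 10 0.4
```

```text
18.425 [ 0.53204 -0.04484  0.08105] [-1.57239 -0.00227 -0.00145] [-1.67298 -5.17069  3.27106]
18.475 [ 0.53199 -0.04477  0.08104] [-1.5722  -0.0021  -0.00131] [-2.43838 -6.68518  3.37154]
[-2.05568 -5.92793  3.3213 ]
total 182.6 edge10 at s 176.4
[[[-0.0018, 0.0027, 0], [0, 0, 0]], [[-0.0035, 0.0055, 0], [0, 0, 0]], [[-0.0052, 0.0082, 0], [0, 0, 0]], [[-0.0068, 0.011, 0], [0, 0, 0]], [[-0.0084, 0.0138, 0], [0, 0, 0]], [[-0.0099, 0.0167, 0], [0, 0, 0]], [[-0.0114, 0.0196, 0], [0, 0, 0]], [[-0.0128, 0.0225, 0], [0, 0, 0]], [[-0.0141, 0.0254, 0], [0, 0, 0]], [[-0.0154, 0.0284, 0], [0, 0, 0]]]
end cmd 0.52484 -0.03276 contact pos [ 0.5245 -0.0329] N [-0.921 -0.388]
```

Emit:
play_rows(motion=[[[-0.0018,0.0027,0],[0,0,0]],[[-0.0035,0.0055,0],[0,0,0]],[[-0.0052,0.0082,0],[0,0,0]],[[-0.0068,0.011,0],[0,0,0]],[[-0.0084,0.0138,0],[0,0,0]],[[-0.0099,0.0167,0],[0,0,0]],[[-0.0114,0.0196,0],[0,0,0]],[[-0.0128,0.0225,0],[0,0,0]],[[-0.0141,0.0254,0],[0,0,0]],[[-0.0154,0.0284,0],[0,0,0]]])

```text
time: 19.73
tool_pos: [0.5257, -0.0337, 0.081]
tcp_rot: [-1.573, -0.002, -0.001]
wrist_force: [-2.2, -7.9, 2.9]
width: 0.181
```

```bash
python3 st.py 2;python3 seg.py .52484 -.03276 74 1.3 10 0.5
```

```text
19.775 [ 0.52556 -0.03353  0.081  ] [-1.57248 -0.00167 -0.0008 ] [-2.74611 -6.65216  3.99249]
19.825 [ 0.52551 -0.03341  0.08103] [-1.57219 -0.00153 -0.00068] [-1.92128 -6.50663  3.14522]
[-2.3337  -6.57939  3.56886]
total 182.6 edge10 at s 176.4
[[[-0.001, 0.003, 0], [0, 0, 0]], [[-0.0021, 0.0061, 0], [0, 0, 0]], [[-0.0032, 0.0091, 0], [0, 0, 0]], [[-0.0042, 0.0122, 0], [0, 0, 0]], [[-0.0051, 0.0152, 0], [0, 0, 0]], [[-0.006, 0.0183, 0], [0, 0, 0]], [[-0.0067, 0.0215, 0], [0, 0, 0]], [[-0.0074, 0.0246, 0], [0, 0, 0]], [[-0.008, 0.0278, 0], [0, 0, 0]], [[-0.0085, 0.031, 0], [0, 0, 0]]]
end cmd 0.52144 -0.02036 contact pos [ 0.521  -0.0204] N [-0.99  -0.138]
```

Emit:
play_rows(motion=[[[-0.001,0.003,0.0002],[0,0,0]],[[-0.0021,0.0061,0.0002],[0,0,0]],[[-0.0032,0.0091,0.0002],[0,0,0]],[[-0.0042,0.0122,0.0002],[0,0,0]],[[-0.0051,0.0152,0.0002],[0,0,0]],[[-0.006,0.0183,0.0002],[0,0,0]],[[-0.0067,0.0215,0.0002],[0,0,0]],[[-0.0074,0.0246,0.0002],[0,0,0]],[[-0.008,0.0278,0.0002],[0,0,0]],[[-0.0085,0.031,0.0002],[0,0,0]]])

```text
time: 21.08
tool_pos: [0.5215, -0.0211, 0.0809]
tcp_rot: [-1.572, -0.001, 0.0]
wrist_force: [-3.7, -7.1, 4.6]
width: 0.183
```

```bash
python3 st.py 2;python3 seg.py .52144 -.02036 87 1.2 10 0.9
```

```text
21.125 [ 0.52145 -0.02084  0.08091] [-1.57196 -0.00037  0.00043] [-3.50131 -4.98486  4.66609]
21.175 [ 0.52146 -0.02075  0.08094] [-1.57169 -0.00027  0.00037] [-3.07069 -5.02142  5.05032]
[-3.286   -5.00314  4.8582 ]
total 182.6 edge10 at s 176.4
[[[0.0007, 0.003, 0], [0, 0, 0]], [[0.0004, 0.0059, 0], [0, 0, 0]], [[0.0001, 0.0089, 0], [0, 0, 0]], [[0.0, 0.0118, 0], [0, 0, 0]], [[-0.0001, 0.0147, 0], [0, 0, 0]], [[-0.0, 0.0177, 0], [0, 0, 0]], [[0.0, 0.0206, 0], [0, 0, 0]], [[0.0002, 0.0236, 0], [0, 0, 0]], [[0.0004, 0.0265, 0], [0, 0, 0]], [[0.0007, 0.0294, 0], [0, 0, 0]]]
end cmd 0.52172 -0.0086 contact pos [ 0.5208 -0.0085] N [-0.993  0.116]
```

Emit:
play_rows(motion=[[[0.0004,0.003,0.0005],[0,0,0]],[[0.0004,0.0059,0.0008],[0,0,0]],[[0.0001,0.0089,0.0008],[0,0,0]],[[0.0,0.0118,0.0008],[0,0,0]],[[-0.0001,0.0147,0.0008],[0,0,0]],[[0.0,0.0177,0.0008],[0,0,0]],[[0.0,0.0206,0.0008],[0,0,0]],[[0.0002,0.0236,0.0008],[0,0,0]],[[0.0004,0.0265,0.0008],[0,0,0]],[[0.0007,0.0294,0.0008],[0,0,0]]])

```text
time: 22.42
tool_pos: [0.521, -0.009, 0.0809]
tcp_rot: [-1.572, 0.001, 0.002]
wrist_force: [-5.0, -4.9, 4.9]
width: 0.179
```

```bash
python3 st.py 2;python3 seg.py .52172 -.0086 99 1.2 10 1.1
python3 - <<'E'
from h import *
im,d,s=shot('wrist','wrist9.png')
cv2.imwrite('pics/c9.png',cv2.resize(im[150:270,220:340],None,fx=5,fy=5,interpolation=cv2.INTER_NEAREST)[:,:,::-1])
E
```

```text
22.475 [ 0.52091 -0.00887  0.0809 ] [-1.57157  0.00117  0.00181] [-5.1416  -6.1108   5.12116]
22.525 [ 0.52094 -0.00881  0.08091] [-1.57135  0.00114  0.00172] [-4.37911 -4.66911  4.10535]
[-4.76036 -5.38995  4.61325]
total 182.6 edge10 at s 176.4
[[[0.0009, 0.0029, 0], [0, 0, 0]], [[0.0014, 0.0058, 0], [0, 0, 0]], [[0.0019, 0.0087, 0], [0, 0, 0]], [[0.0024, 0.0116, 0], [0, 0, 0]], [[0.0031, 0.0145, 0], [0, 0, 0]], [[0.0037, 0.0173, 0], [0, 0, 0]], [[0.0045, 0.0202, 0], [0, 0, 0]], [[0.0053, 0.023, 0], [0, 0, 0]], [[0.0061, 0.0258, 0], [0, 0, 0]], [[0.007, 0.0287, 0], [0, 0, 0]]]
end cmd 0.52452 0.00288 contact pos [0.5235 0.0032] N [-0.951  0.309]
```

View pics/c9.png

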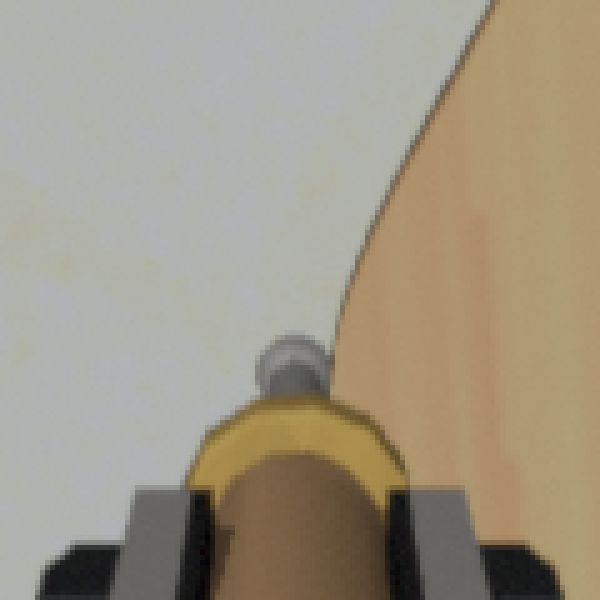

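Emit:
play_rows(motion=[[[0.0006,0.0029,0.0005],[0,0,0]],[[0.0012,0.0058,0.0008],[0,0,0]],[[0.0017,0.0087,0.0008],[0,0,0]],[[0.0023,0.0116,0.0008],[0,0,0]],[[0.003,0.0145,0.0008],[0,0,0]],[[0.0037,0.0173,0.0008],[0,0,0]],[[0.0045,0.0202,0.0008],[0,0,0]],[[0.0053,0.023,0.0008],[0,0,0]],[[0.0061,0.0258,0.0008],[0,0,0]],[[0.007,0.0287,0.0008],[0,0,0]]])

```text
time: 23.82
tool_pos: [0.5234, 0.0031, 0.081]
tcp_rot: [-1.571, 0.002, 0.002]
wrist_force: [-4.2, -3.2, 4.2]
width: 0.189
```

```bash
python3 st.py 2;python3 seg.py .52452 .00288 111 1.3 10 1.2
```

```text
23.875 [0.52348 0.00324 0.08095] [-1.57042  0.00185  0.0019 ] [-4.70453 -3.25601  5.37731]
23.925 [0.5235  0.00327 0.08097] [-1.5703   0.00174  0.00181] [-3.98369 -3.18817  3.54858]
[-4.34411 -3.22209  4.46295]
total 182.6 edge10 at s 176.4
[[[0.0013, 0.0029, 0], [0, 0, 0]], [[0.0023, 0.0059, 0], [0, 0, 0]], [[0.0034, 0.0089, 0], [0, 0, 0]], [[0.0046, 0.0119, 0], [0, 0, 0]], [[0.0058, 0.0149, 0], [0, 0, 0]], [[0.007, 0.0179, 0], [0, 0, 0]], [[0.0083, 0.0208, 0], [0, 0, 0]], [[0.0096, 0.0238, 0], [0, 0, 0]], [[0.011, 0.0267, 0], [0, 0, 0]], [[0.0123, 0.0296, 0], [0, 0, 0]]]
end cmd 0.52944 0.01472 contact pos [0.5284 0.0152] N [-0.904  0.428]
```

Emit:
play_rows(motion=[[[0.0013,0.0029,0.0003],[0,0,0]],[[0.0023,0.0059,0.0006],[0,0,0]],[[0.0034,0.0089,0.0006],[0,0,0]],[[0.0046,0.0119,0.0006],[0,0,0]],[[0.0058,0.0149,0.0006],[0,0,0]],[[0.007,0.0179,0.0006],[0,0,0]],[[0.0083,0.0208,0.0006],[0,0,0]],[[0.0096,0.0238,0.0006],[0,0,0]],[[0.011,0.0267,0.0006],[0,0,0]],[[0.0123,0.0296,0.0006],[0,0,0]]])

```text
time: 25.18
tool_pos: [0.5282, 0.0153, 0.081]
tcp_rot: [-1.57, 0.002, 0.002]
wrist_force: [-4.2, -3.1, 2.7]
width: 0.185
```

```bash
python3 st.py 2;python3 seg.py .52944 .01472 124 1.3 10 1.2
```

```text
25.225 [0.52844 0.01554 0.08105] [-1.56955  0.00201  0.00149] [-3.73227 -1.21375  2.95145]
25.275 [0.52853 0.01561 0.08105] [-1.56935  0.0018   0.0013 ] [-3.93387 -1.10656  3.5433 ]
[-3.83307 -1.16015  3.24738]
total 182.6 edge10 at s 176.4
[[[0.0014, 0.0029, 0], [0, 0, 0]], [[0.0028, 0.0058, 0], [0, 0, 0]], [[0.0043, 0.0087, 0], [0, 0, 0]], [[0.0057, 0.0116, 0], [0, 0, 0]], [[0.0072, 0.0145, 0], [0, 0, 0]], [[0.0087, 0.0174, 0], [0, 0, 0]], [[0.0102, 0.0202, 0], [0, 0, 0]], [[0.0117, 0.0231, 0], [0, 0, 0]], [[0.0132, 0.026, 0], [0, 0, 0]], [[0.0147, 0.0288, 0], [0, 0, 0]]]
end cmd 0.53532 0.02624 contact pos [0.5343 0.0268] N [-0.883  0.469]
```

Emit:
play_rows(motion=[[[0.0014,0.0029,0],[0,0,0]],[[0.0028,0.0058,0],[0,0,0]],[[0.0043,0.0087,0],[0,0,0]],[[0.0057,0.0116,0],[0,0,0]],[[0.0072,0.0145,0],[0,0,0]],[[0.0087,0.0174,0],[0,0,0]],[[0.0102,0.0202,0],[0,0,0]],[[0.0117,0.0231,0],[0,0,0]],[[0.0132,0.026,0],[0,0,0]],[[0.0147,0.0288,0],[0,0,0]]])

```text
time: 26.52
tool_pos: [0.5339, 0.0263, 0.081]
tcp_rot: [-1.571, 0.002, 0.002]
wrist_force: [-5.8, -2.3, 5.0]
width: 0.186
```

```bash
python3 st.py 2;python3 seg.py .53532 .02624 137 1.3 10 1.2
```

```text
26.575 [0.53401 0.02651 0.08094] [-1.57057  0.00231  0.00239] [-4.86236 -2.30908  4.78899]
26.625 [0.53405 0.02652 0.08094] [-1.57043  0.00225  0.00224] [-5.22366 -2.48184  4.47878]
[-5.04301 -2.39546  4.63389]
total 182.6 edge10 at s 176.4
[[[0.0015, 0.0029, 0], [0, 0, 0]], [[0.0031, 0.0058, 0], [0, 0, 0]], [[0.0046, 0.0087, 0], [0, 0, 0]], [[0.0061, 0.0115, 0], [0, 0, 0]], [[0.0076, 0.0144, 0], [0, 0, 0]], [[0.0092, 0.0173, 0], [0, 0, 0]], [[0.0107, 0.0202, 0], [0, 0, 0]], [[0.0122, 0.0231, 0], [0, 0, 0]], [[0.0136, 0.026, 0], [0, 0, 0]], [[0.0151, 0.0289, 0], [0, 0, 0]]]
end cmd 0.54136 0.0378 contact pos [0.5403 0.0383] N [-0.896  0.444]
```

Emit:
play_rows(motion=[[[0.0015,0.0029,0.0004],[0,0,0]],[[0.0031,0.0058,0.0006],[0,0,0]],[[0.0046,0.0087,0.0006],[0,0,0]],[[0.0061,0.0115,0.0006],[0,0,0]],[[0.0076,0.0144,0.0006],[0,0,0]],[[0.0092,0.0173,0.0006],[0,0,0]],[[0.0107,0.0202,0.0006],[0,0,0]],[[0.0122,0.0231,0.0006],[0,0,0]],[[0.0136,0.026,0.0006],[0,0,0]],[[0.0151,0.0289,0.0006],[0,0,0]]])

```text
time: 27.88
tool_pos: [0.5401, 0.0381, 0.081]
tcp_rot: [-1.57, 0.002, 0.002]
wrist_force: [-4.5, -1.4, 3.0]
width: 0.185
```

```bash
python3 st.py 2;python3 seg.py .54136 .0378 150 1.3 10 1.2;python3 - <<'E'
from h import *
im,d,s=shot('wrist','wrist10.png')
cv2.imwrite('pics/c10.png',cv2.resize(im[150:270,220:340],None,fx=5,fy=5,interpolation=cv2.INTER_NEAREST)[:,:,::-1])
E
```

```text
27.925 [0.5402  0.03831 0.08103] [-1.57005  0.0022   0.00182] [-4.42558 -0.95679  2.9943 ]
27.975 [0.54026 0.03837 0.08104] [-1.56989  0.00206  0.00169] [-3.68515 -1.72124  2.18999]
[-4.05536 -1.33902  2.59214]
total 182.6 edge10 at s 176.4
[[[0.0014, 0.003, 0], [0, 0, 0]], [[0.0029, 0.0059, 0], [0, 0, 0]], [[0.0043, 0.0089, 0], [0, 0, 0]], [[0.0056, 0.0119, 0], [0, 0, 0]], [[0.007, 0.0149, 0], [0, 0, 0]], [[0.0083, 0.0179, 0], [0, 0, 0]], [[0.0095, 0.0209, 0], [0, 0, 0]], [[0.0107, 0.024, 0], [0, 0, 0]], [[0.0119, 0.0271, 0], [0, 0, 0]], [[0.013, 0.0302, 0], [0, 0, 0]]]
end cmd 0.54656 0.04988 contact pos [0.5454 0.0503] N [-0.943  0.332]
```

View pics/c10.png

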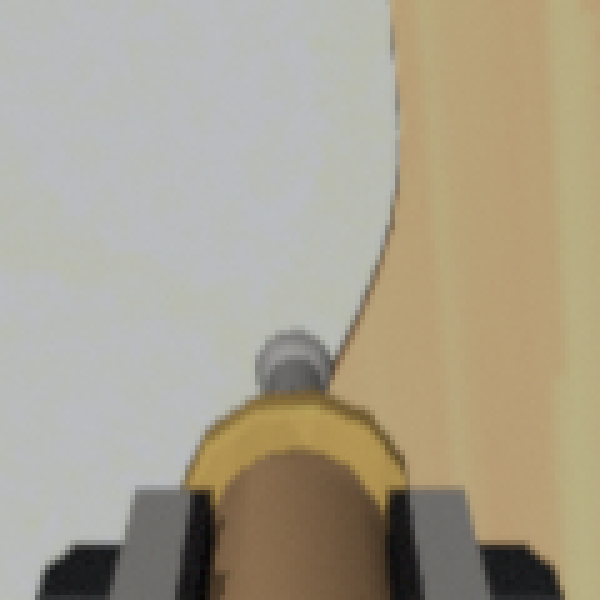

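Emit:
play_rows(motion=[[[0.0014,0.003,0],[0,0,0]],[[0.0029,0.0059,0],[0,0,0]],[[0.0043,0.0089,0],[0,0,0]],[[0.0056,0.0119,0],[0,0,0]],[[0.007,0.0149,0],[0,0,0]],[[0.0083,0.0179,0],[0,0,0]],[[0.0095,0.0209,0],[0,0,0]],[[0.0107,0.024,0],[0,0,0]],[[0.0119,0.0271,0],[0,0,0]],[[0.013,0.0302,0],[0,0,0]]])

```text
time: 29.28
tool_pos: [0.5453, 0.05, 0.081]
tcp_rot: [-1.571, 0.002, 0.002]
wrist_force: [-5.1, -3.6, 3.1]
width: 0.187
```

```bash
python3 st.py 2;python3 seg.py .54656 .04988 163 1.7 10 1.1
```

```text
29.325 [0.54543 0.05015 0.081  ] [-1.57049  0.00207  0.00192] [-4.10234 -1.77989  2.47022]
29.375 [0.54548 0.05021 0.08101] [-1.57032  0.00194  0.00177] [-4.17612 -1.49421  3.61118]
[-4.13923 -1.63705  3.0407 ]
total 182.6 edge10 at s 176.4
[[[0.0012, 0.0042, 0], [0, 0, 0]], [[0.0025, 0.0083, 0], [0, 0, 0]], [[0.0036, 0.0125, 0], [0, 0, 0]], [[0.0047, 0.0167, 0], [0, 0, 0]], [[0.0056, 0.0209, 0], [0, 0, 0]], [[0.0063, 0.0252, 0], [0, 0, 0]], [[0.0069, 0.0295, 0], [0, 0, 0]], [[0.0072, 0.0339, 0], [0, 0, 0]], [[0.0074, 0.0383, 0], [0, 0, 0]], [[0.0074, 0.0426, 0], [0, 0, 0]]]
end cmd 0.54952 0.06692 contact pos [0.5484 0.0669] N [-1.    -0.024]
```

Emit:
play_rows(motion=[[[0.0012,0.0042,0],[0,0,0]],[[0.0025,0.0083,0],[0,0,0]],[[0.0036,0.0125,0],[0,0,0]],[[0.0047,0.0167,0],[0,0,0]],[[0.0056,0.0209,0],[0,0,0]],[[0.0063,0.0252,0],[0,0,0]],[[0.0069,0.0295,0],[0,0,0]],[[0.0072,0.0339,0],[0,0,0]],[[0.0074,0.0383,0],[0,0,0]],[[0.0074,0.0426,0],[0,0,0]]])

```text
time: 30.62
tool_pos: [0.5486, 0.0664, 0.081]
tcp_rot: [-1.572, 0.001, 0.002]
wrist_force: [-4.9, -4.5, 2.4]
width: 0.182
```

```bash
python3 st.py 2;python3 - <<'E'
from h import *
im,d,s=shot('wrist','wrist11.png')
cv2.imwrite('pics/c11.png',cv2.resize(im[150:270,220:340],None,fx=5,fy=5,interpolation=cv2.INTER_NEAREST)[:,:,::-1])
# reproject ball: find pos from pixel guess
for v in (223,225): print(ray_plane('wrist',[279.],[float(v)],.0185,s))
p=np.load('tpl.npy');c,q=np.cos(p[2]),np.sin(p[2]);R=np.array([[c,-q],[q,c]]);print('edge10',R@[.0174,.078]+p[:2])
E
```

```text
30.675 [0.54864 0.06664 0.08106] [-1.57163  0.00128  0.00175] [-4.52342 -4.17846  2.1584 ]
30.725 [0.54861 0.06665 0.08105] [-1.57145  0.00134  0.00179] [-3.60154 -3.84616  1.91523]
[-4.06248 -4.01231  2.03681]
[[0.54838989 0.06662323 0.0185    ]]
[[0.54839086 0.06528269 0.0185    ]]
edge10 [0.55333264 0.06299928]
```

View pics/c11.png

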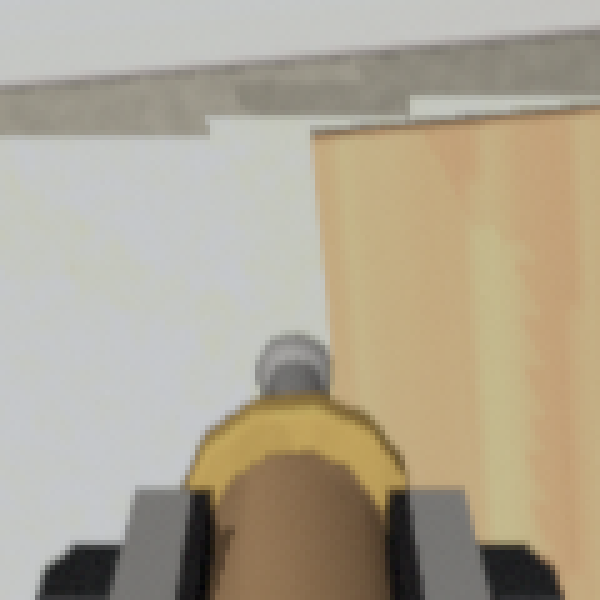

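The trace is complete: the ball is at about y = 0.065, past edge_10 at 0.063, and still in contact. I'll lift off and travel back to the stand.

Emit:
play_rows(motion=[[[-0.004,0,0.01],[0,0,0]],[[-0.004,0,0.05],[0,0,0]],[[-0.004,0,0.11],[0,0,0]],[[-0.004,0,0.1625],[0,0,0]],[[-0.01,-0.05,0.1625],[0,0,0]],[[-0.02,-0.15,0.1625],[0,0,0]],[[-0.035,-0.28,0.1625],[0,0,0]],[[-0.05,-0.42,0.1625],[0,0,0]],[[-0.065,-0.55,0.1625],[0,0,0]],[[-0.08,-0.67,0.1625],[0,0,0]]])

```text
time: 32.02
tool_pos: [0.5168, -0.2037, 0.1463]
tcp_rot: [-1.571, 0.0, -0.001]
wrist_force: [0.1, -0.2, -0.2]
width: 0.184
```

Emit:
play_rows(motion=[[[-0.012,-0.1,0],[0,0,0]],[[-0.02,-0.17,0],[0,0,0]],[[-0.024,-0.205,0],[0,0,0]],[[-0.024,-0.212,0],[0,0,0]],[[-0.024,-0.212,0],[0,0,0]],[[-0.024,-0.212,0],[0,0,0]],[[-0.024,-0.212,0],[0,0,0]]])

```text
time: 32.9
tool_pos: [0.5081, -0.285, 0.1464]
tcp_rot: [-1.571, -0.001, 0.001]
wrist_force: [-0.4, -0.0, -0.5]
width: 0.183
```

```bash
python3 st.py 3;python3 - <<'E'
from h import *
im,d,s=shot('wrist','wrist12.png')
cv2.imwrite('pics/c12.png',cv2.resize(im[150:270,220:340],None,fx=5,fy=5,interpolation=cv2.INTER_NEAREST)[:,:,::-1])
print(w2px('wrist',[.508,-.286,.05],s)); 
im,d,s=shot('side','side12.png')
cv2.imwrite('pics/s12.png',cv2.resize(im[120:340,240:460],None,fx=2.7,fy=2.7)[:,:,::-1])
E
```

```text
32.95 [ 0.50814 -0.28516  0.14641] [-1.57073 -0.00092  0.00083] [-0.06924 -0.32223 -1.33003]
33.0 [ 0.50809 -0.28529  0.14641] [-1.57075 -0.00073  0.00068] [-0.98626 -0.04098 -0.2536 ]
33.05 [ 0.50809 -0.28544  0.14643] [-1.57085 -0.00068  0.00054] [-0.1835   0.1462  -0.89434]
[-0.413   -0.07234 -0.82599]
[[279.04597506 208.52894617]]
```

View pics/c12.png

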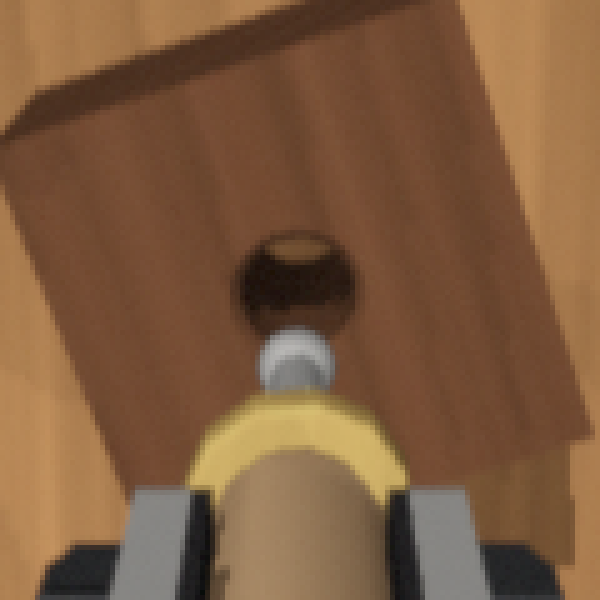

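View pics/s12.png

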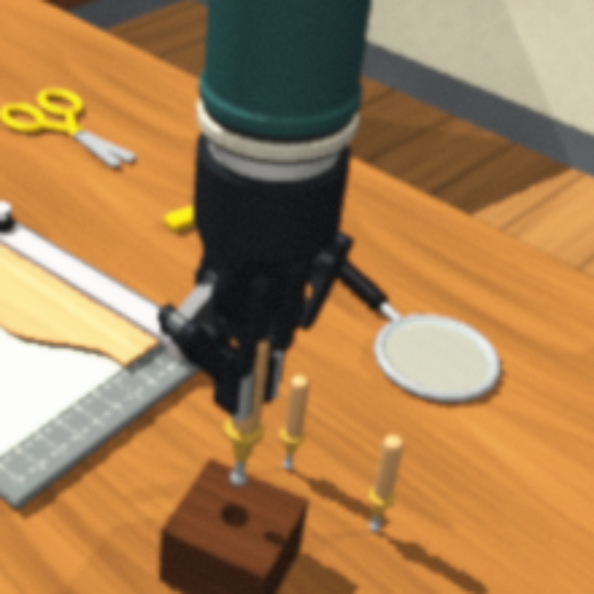

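The stylus sprang back upright in the grip, with the ball at (279.4, 222.7), aligned with the hole axis. I'll lower it in.

Emit:
play_rows(motion=[[[0,0,-0.02],[0,0,0]],[[0,0,-0.045],[0,0,0]],[[0,0,-0.07],[0,0,0]],[[0,0,-0.095],[0,0,0]],[[0,0,-0.12],[0,0,0]],[[0,0,-0.14],[0,0,0]],[[0,0,-0.16],[0,0,0]],[[0,0,-0.172],[0,0,0]],[[0,0,-0.178],[0,0,0]],[[0,0,-0.178],[0,0,0]]])

```text
time: 34.4
tool_pos: [0.508, -0.2859, 0.0752]
tcp_rot: [-1.571, -0.0, -0.0]
wrist_force: [-0.9, -0.6, 0.5]
width: 0.183
```

```bash
python3 st.py 3
```

```text
34.45 [ 0.50808 -0.28595  0.07537] [-1.57096 -0.00023 -0.00027] [-0.57216  0.64785 -0.21157]
34.5 [ 0.50814 -0.28601  0.07549] [-1.57108 -0.00039 -0.00035] [-0.75272  0.63318 -0.24099]
34.55 [ 0.50819 -0.28606  0.07556] [-1.5712  -0.00048 -0.00045] [-0.41393 -1.08523 -0.75041]
[-0.5796   0.06526 -0.40099]
```

Not seated yet, so another 1.6 mm down.

Emit:
play_rows(motion=[[[0,0,-0.001],[0,0,0]],[[0,0,-0.002],[0,0,0]],[[0,0,-0.003],[0,0,0]],[[0,0,-0.004],[0,0,0]],[[0,0,-0.004],[0,0,0]],[[0,0,-0.004],[0,0,0]]])

```text
time: 35.3
tool_pos: [0.5079, -0.2859, 0.0739]
tcp_rot: [-1.571, -0.0, 0.0]
wrist_force: [-1.7, 1.2, 3.9]
width: 0.183
```

```bash
python3 st.py 3
python3 - <<'E'
from h import *
im,d,s=shot('wrist','wrist13.png')
cv2.imwrite('pics/c13.png',cv2.resize(im[150:370,200:360],None,fx=3,fy=3,interpolation=cv2.INTER_NEAREST)[:,:,::-1])
im,d,s=shot('side','side13.png')
cv2.imwrite('pics/s13.png',cv2.resize(im[200:350,280:400],None,fx=4,fy=4)[:,:,::-1])
E
```

```text
35.35 [ 0.50795 -0.28593  0.07393] [-1.5709  -0.00009 -0.00001] [-2.16277  1.00613  3.8158 ]
35.4 [ 0.50794 -0.28593  0.07393] [-1.57089 -0.00004 -0.00007] [-2.33365  1.03995  4.93824]
35.45 [ 0.50796 -0.28591  0.07389] [-1.57089 -0.00009 -0.     ] [-2.07436  1.17173  5.78489]
[-2.19026  1.0726   4.84631]
```

View pics/s13.png

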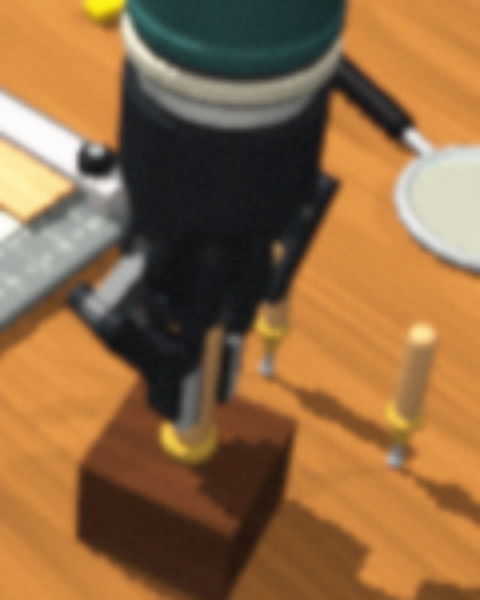

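The collar is on the stand: 4.8 N at TCP z = 0.0739, the same as at pick-up (0.0738). Releasing.

Emit:
play_rows(motion=[[[0,0,0],[0,0,0]],[[0,0,0],[0,0,0]],[[0,0,0],[0,0,0]],[[0,0,0],[0,0,0]],[[0,0,0],[0,0,0]]], gripper=0.4)

```text
time: 36.17
tool_pos: [0.5079, -0.2859, 0.0735]
tcp_rot: [-1.571, 0.0, 0.0]
wrist_force: [0.2, 0.5, -0.2]
width: 0.601
```

Emit:
play_rows(motion=[[[0,0,0.02],[0,0,0]],[[0,0,0.06],[0,0,0]],[[0,0,0.12],[0,0,0]],[[0,0,0.2],[0,0,0]],[[0,0,0.28],[0,0,0]],[[0,0,0.32],[0,0,0]],[[0,0,0.33],[0,0,0]],[[0,0,0.33],[0,0,0]]])

```text
time: 37.17
tool_pos: [0.5075, -0.2857, 0.2049]
tcp_rot: [-1.57, 0.001, 0.001]
wrist_force: [-0.6, -0.3, 0.3]
width: 0.599
```

Run:
```python
from h import *
np.set_printoptions(precision=4,suppress=True)
im,d,s=shot('wrist','wrist14.png'); print(s['time'],s['tool_pos'],s['width'],s['wrist_force'])
v,u=np.mgrid[110:250,215:345]; dd=d[110:250,215:345]
P=px2w('wrist',u.ravel(),v.ravel(),dd.ravel().astype(float),s)
h=P[(P[:,2]>.12)&(P[:,2]<.14)]; print('top',len(h),h.mean(0),np.percentile(h[:,2],[50,95,99]))
for zz in (.07,.09,.11,.12):
    q=P[abs(P[:,2]-zz)<.005]; print(zz,len(q),q[:,0].min(),q[:,0].max(),q[:,1].max())
im2,d,s2=shot('side','side14.png')
cv2.imwrite('pics/s14.png',np.hstack([cv2.resize(im2[220:360,280:400],(480,560)),cv2.resize(im[110:250,210:350],(300,300)).copy() if 0 else cv2.copyMakeBorder(cv2.resize(im[110:250,215:345],(310,334)),0,226,0,0,cv2.BORDER_CONSTANT)])[:,:,::-1])
shot('scene','scene14.png')
```

```text
37.175 [ 0.5075 -0.2857  0.2049] 0.5994578143639413 [-0.5768 -0.3067  0.2822]
top 455 [ 0.5081 -0.2843  0.1254] [0.1259 0.1278 0.1283]
0.07 58 0.49956742525911246 0.5164916491065874 -0.27682600917319933
0.09 67 0.49932201819476696 0.5165261094327104 -0.27682600375842015
0.11 82 0.4992442213301404 0.5160445209876301 -0.27685236220513293
0.12 194 0.49952385973980834 0.5164309069844577 -0.27684255246148626
```

View pics/s14.png

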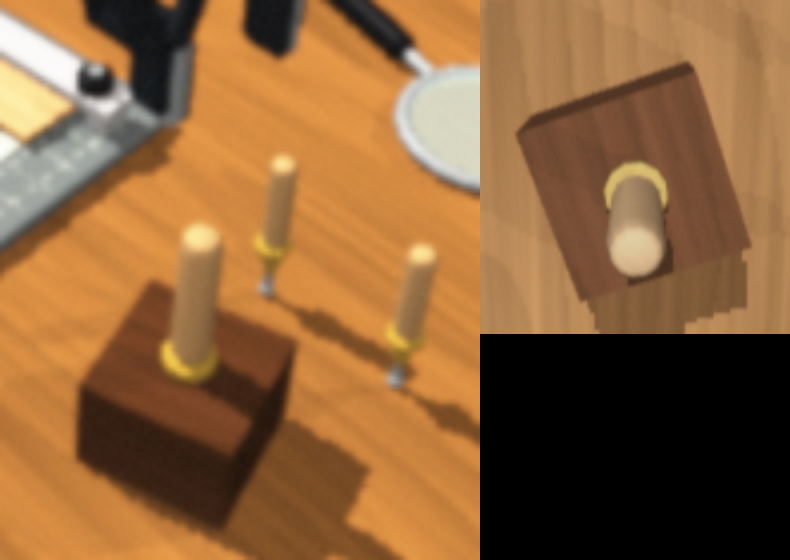

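View pics/scene14.png

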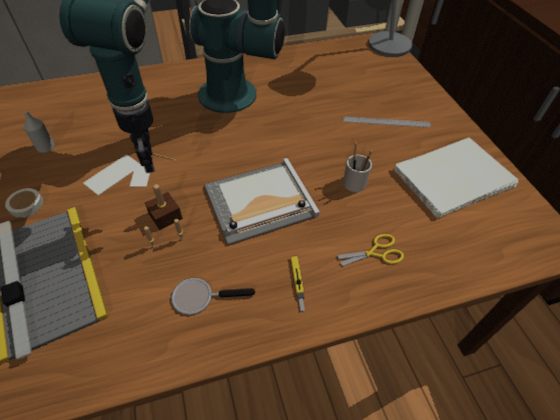

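The stylus is upright and home in the stand, with its top at 0.128 m. Everything else sits where it was at the start and the gripper is clear, so I'm handing in.

```bash
python3 -c "
from workcell import bot
print(bot.finish_job(), bot.read_state()['time'])"
```

```text
the job is handed in; nothing more can be done
the job is handed in; nothing more can be done
```

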